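# Set and pin the castle nut of an antenna rotator

## Robot

A 7-joint arm with a two-finger parallel gripper is mounted at the origin on a cart in front of the work surface, level with it; the furniture and walls round the work are solid. World frame = base frame: x ahead of the robot, y to its left, z up, the work surface at z = 0. Lengths are in m, angles in degrees, forces in N, time in s.
With the tool pointing down it reaches from about 0.375 to 0.925 m from the base axis. Payload 3.1 kg.
Tool frame: the origin (TCP) lies on the mounting face of the last link; the fingertips stand 173 mm ahead of it and the grasp point (between the pads) lies 155 mm ahead of it; z points along the fingers, y is the line along which they close (so a half turn about z gives the same grasp; the last joint's range is limited). The gripper opens to 85 mm and grips with 20 to 120 N. Pads are 22 mm wide; open, the fingers measure 114 mm over their backs; the gripper's body (76 mm by 85 mm) begins 54 mm behind the grasp point. The pads swing forward as they close: fully open they stand 13 mm farther back than shut.
Start: joints at [-78.656, 21.939, 2.515, 91.553, -1.026, 66.532, -2.859], TCP at [0.189, 0.622, 0.405] pointing down, gripper open.
Joint ranges: [-149.38, 149.38], [-23.57, 123.04], [-84.95, 90], [0, 143.3], [-89.99, 269.99], [3.08, 112.72], [-163.45, 163.45]. Speed limits (degrees/s): [159.86, 159.86, 180, 180, 180, 180, 180].

## Interface

Orientations are given as a 3x3 rotation matrix whose columns are the frame's x, y, z axes.
In Python, from cell import r gives the robot as it stands. The module is installed in compiled form; this text tells all that it offers.
- The arm moves only by the tool servo_tool, never from a script. Its argument "series" is a list of rows, each an object of numbers: "dx", "dy", "dz": the shift along the world's x, y, z in mm; "wx", "wy", "wz": the turn, a rotation vector about the world's x, y, z in degrees. In form: [{"dx": .., "dy": .., "dz": .., "wx": .., "wy": .., "wz": ..}, ...]. A call has 1 to 20 rows; each row shifts and turns the commanded pose from where the row before left it; what a row does not reach is not made up. A row lasts 1/12 s, in which the tool goes at most 41.7 mm and 7.16 degrees, less where a joint would pass 70% of its speed; a pose out of reach is approached as far as the arm can. A call is refused whole if a number of a shift passes 41.7 or a number of a turn 7.16, either way. A call with a gripper value outside its range is refused whole. "grip" is the finger opening in mm, from 0 to 85.4, set as the call begins (left out, the last holds). The fingers move at their own pace and stop on an object; the grip force is fixed at half the most. Time passes only in rows, so rows that do not move let the fingers close. It gives the time, the measured TCP pose, the force, the opening and the grip force at its end, in the units of the state.
- r.get_obs(): the state, without advancing time (a new reading comes with each control period).
- r.grab_frame(name): name is "scene" or "top" or "wrist"; returns a dict with "img" (420x560x3 uint8, red, green, blue), "range_z" (420x560 float32, m along the optical axis (not along the pixel's ray), 0 where there is no reading), "vfov" (degrees; the focal length in pixels is half the picture's height over the tangent of half this angle, whatever the lens; pixels are square), "cx", "cy" (the principal point, pixels), "distortion" ([k1, k2, p1, p2, k3] as OpenCV has them; the pictures are not rectified), "R" (3x3) and "t" (3): a world point X has camera coordinates R X + t; the wrist camera has in their place "tool_from_camera" (4x4, takes a point from camera to tool coordinates, whose origin is the TCP and whose axes are the flange's). Camera axes: x right, y down, z forward; pixel columns grow to the right and rows downward; lengths in m; the calibration is good to about 2 mm. A picture is of the moment at which its call begins: read the wrist's pose just before it.
- r.sign_off(): hands the job in; it is judged then, once.
The state is a dict: "time_s": time; "q": joint angles; "dq": joint speeds; "effort": joint torques, N m; "ee_pos": TCP position; "tcp_rot": TCP orientation; "force": force on the tool from outside, world axes, zero at the start; "wrist_torque": the same for the moment, N m; "width": finger opening in m; "gripper_force": force on a finger pad.
Only numpy, scipy, OpenCV 4.12 (cv2) and the standard library are available. Lean on these libraries where they do the work, as an engineer would, in place of code of your own. Each camera call takes 0.05 s, during which the arm holds its last target. There are 200 camera calls.

## Task

Set the bearing of the antenna rotator and lock it: turn the castle nut clockwise, about one turn, until you feel it come up snug on its washer, without forcing it so far that the washer is dragged round, then back it off just as far as the first slot that lines up with the cross hole in the spindle, no farther. Push the T-handled pin through slot and hole until its nose stands well out on the far side, let go, and leave the grease jar and the marker pen where they are.

Things in the scene. Friction and masses are not known exactly. Their poses are not given: they have to be found in the camera images.
- rotator: Heavy grey antenna rotator; it does not shift. Round foot 109 mm across, 11 mm high; bearing housing 72 mm across, up to 52 mm; motor pod 46 mm wide, 49 mm high on its +x side out to 80 mm from the axis. An upright steel spindle 32 mm thick stands in the middle, its top at 107.5 mm. Origin: centre of the underside, z up along the spindle; the cross hole in the spindle runs along the y axis.
- cross_hole (a point): Middle of the cross hole, on the spindle axis, 92.7 mm above the rotator's underside. The hole is 10.5 mm wide and high with bevelled corners and runs along the rotator's y axis, as the dark saw mark on the spindle's end shows. The pin can enter from either side; the motor pod lies well below.
- washer_top (a point): Middle of the top face of the steel washer (61 mm across) on which the nut seats, about 58 mm above the rotator's underside. A shim stack of unknown thickness lies under it: its height differs by up to 0.5 mm, and with it the angle at which the nut comes to a stop. It has to be felt. More than about 1.3 N m on the seated nut drags the washer round with it.
- washer_mark (a point): A small punch mark on the top face of the washer, 29 mm from the spindle axis, anywhere round it. The washer must stay as it lies.
- nut: Steel castle nut, right-hand fine thread, 2 mm a turn: hexagon 50 mm across flats (58 across corners), 28 mm high, and a crown on it. Origin: centre of the underside, z up; flats face 0, 60, 120 ... degrees from its x axis. It starts 0.8 to 1.15 turns above its stop. Light drag of 0.12 N m, stays where left; on the washer it stops firmly and the torque climbs at once (0.5 N m is snug).
- nut_crown (a point): Centre of the crown's top, 41 mm above the nut's underside. The crown is 47 mm across and 13 mm high: six teeth, between them six slots 12 mm wide, open at the top, their floor 28 mm above the nut's underside, over the middles of the flats (0, 60, 120 ... degrees from the nut's x axis). With the nut on or near its stop the slot floors lie just below the cross hole.
- pin: Loose steel locking pin with a T handle, about 80 g, lying flat on the blue mat beside a 105 mm high loudspeaker. Shank 9 mm thick, pointed at the nose; T bar 9 mm thick and 50 mm long across the other end. Origin: on the shank's axis in the middle of the T bar; x along the shank to the nose, y along the T bar.
- pin_nose (a point): The tip of the pin's nose, 100 mm from the middle of the T bar, on the shank's axis. The last 7 mm taper to 4 mm across.
- jar_grease: Bystander: white grease jar with black lid, 38 mm across, 31 mm high. Origin: centre of its underside.
- marker: Bystander: white marker pen with black cap lying flat, 125 mm long, 14 mm thick. Origin: centre of its underside.
There are look-alikes about, which are no part of the job. Leave any turquoise look-alike of the rotator alone.

How it is judged:
By the outcome, as a careful person would: the job done as asked, in the order asked, and still so for the second after the job is handed in, with the robot touching nothing.
It also fails if it takes over 72 s, if anything falls off the work surface, if the arm or the gripper's body presses on something with over 40 N, if the wrist force passes 120 N, or if a joint passes its speed limit or range.

## Working session

There is one attempt and no reset: what is moved stays moved. The work goes in short steps, Python scripts to look and compute and a tool call to move; the robot and the scene stay as the last step left them, time stands still between calls to the robot, and variables do not carry over. Pictures are saved under pics/ and viewed, at most 10 in all, crops included, and the job is handed in when it is done.

Besides the shell and the picture viewer there is one more tool, called after "Call:" in YAML: its name, and indented under it one key for each argument. servo_tool: Moves the arm, as the interface text tells. Its arguments: {"type":"object","properties":{"series":{"type":"array"},"grip":{"type":"number"}},"required":["series"]}

```bash
mkdir -p pics
cat > h.py <<'E'
import numpy as np, cv2
from cell import r
def K(f):
    fl=210/np.tan(np.radians(f["vfov"]/2)); return np.array([[fl,0,f["cx"]],[0,fl,f["cy"]],[0,0,1.]])
def ext(f,o):
    if "R" in f: return np.array(f["R"]),np.array(f["t"])
    T=np.array(f["tool_from_camera"]); R=np.array(o["tcp_rot"])@T[:3,:3]; t=np.array(o["ee_pos"])+np.array(o["tcp_rot"])@T[:3,3]
    return R.T,-R.T@t
def grab(n):
    o=r.get_obs(); f=r.grab_frame(n); R,t=ext(f,o); f["R_"],f["t_"],f["K"],f["D"]=R,t,K(f),np.array(f["distortion"],float); return f
def xyz(f):
    h,w=f["range_z"].shape; u,v=np.meshgrid(np.arange(w),np.arange(h))
    p=cv2.undistortPoints(np.stack([u,v],-1).reshape(-1,1,2).astype(np.float64),f["K"],f["D"]).reshape(h,w,2)
    z=f["range_z"][...,None]; c=np.concatenate([p*z,z],-1); return (c-f["t_"])@f["R_"]
def onz(f,uv,z):
    p=cv2.undistortPoints(np.array(uv,float).reshape(-1,1,2),f["K"],f["D"]).reshape(-1,2)
    d=np.c_[p,np.ones(len(p))]@f["R_"]; c=-f["R_"].T@f["t_"]; return c+d*((z-c[2])/d[:,2])[:,None]
def proj(f,X):
    return cv2.projectPoints(np.array(X,float).reshape(-1,3),cv2.Rodrigues(f["R_"])[0],f["t_"],f["K"],f["D"])[0].reshape(-1,2)
def save(img,n,s=1,box=None):
    if box: img=img[box[1]:box[3],box[0]:box[2]]
    cv2.imwrite("pics/"+n+".png",cv2.resize(img[...,::-1],None,fx=s,fy=s,interpolation=cv2.INTER_CUBIC))
E
python3 - <<'E'
from h import *
import pickle
fs={n:grab(n) for n in("scene","top","wrist")}
pickle.dump(fs,open("f0.pkl","wb"))
o=r.get_obs(); print(o["ee_pos"],np.round(o["tcp_rot"],3).tolist(),o["width"],o["time_s"])
for n,f in fs.items(): print(n,f["vfov"],(-f["R_"].T@f["t_"]).round(3),f["R_"].round(2).tolist())
print(fs["wrist"]["tool_from_camera"])
a=np.vstack([np.hstack([fs["top"]["img"],fs["scene"]["img"]])]); 
save(fs["top"]["img"],"top0",1.42); save(fs["scene"]["img"],"scene0",1.42)
E
```

```text
[0.18934271 0.62142744 0.40358325] [[-0.957, 0.291, -0.0], [0.291, 0.957, -0.002], [-0.0, -0.002, -1.0]] 0.08531104926937977 0.15
scene 42.092837315087024 [-0.3    0.598  0.52 ] [[-0.72, -0.69, 0.03], [-0.29, 0.27, -0.92], [0.63, -0.67, -0.4]]
top 56.199346817102736 [ 0.228 -0.122  0.938] [[0.01, -1.0, 0.01], [-0.99, -0.01, -0.13], [0.13, -0.01, -0.99]]
wrist 67.12066297100841 [0.108 0.646 0.374] [[0.29, 0.96, -0.0], [0.9, -0.27, 0.33], [0.31, -0.1, -0.95]]
[[ 2.22947046e-05 -9.45616775e-01 -3.25282823e-01  8.46891439e-02]
 [ 9.99999986e-01 -3.34976896e-05  1.65919248e-04 -5.83045174e-05]
 [-1.67792248e-04 -3.25282822e-01  9.45616760e-01  2.96244977e-02]
 [ 0.00000000e+00  0.00000000e+00  0.00000000e+00  1.00000000e+00]]
```

View pics/top0.png

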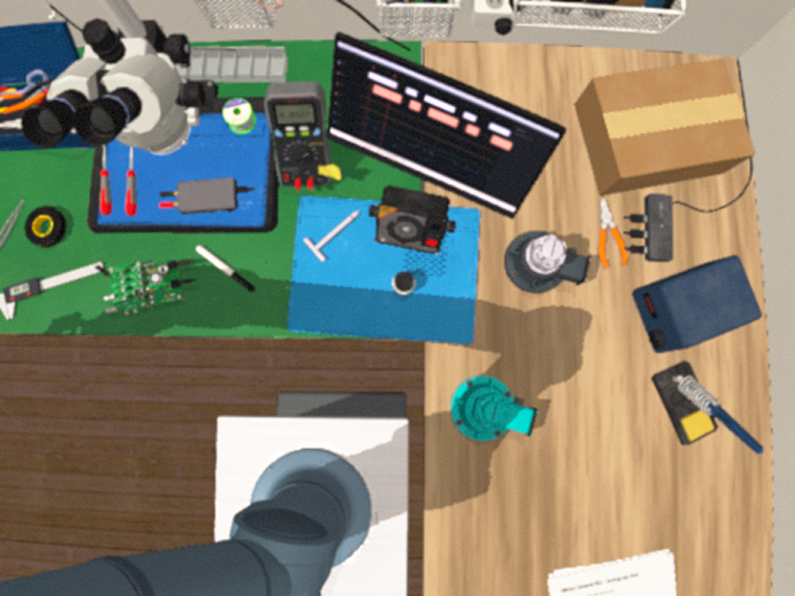

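View pics/scene0.png

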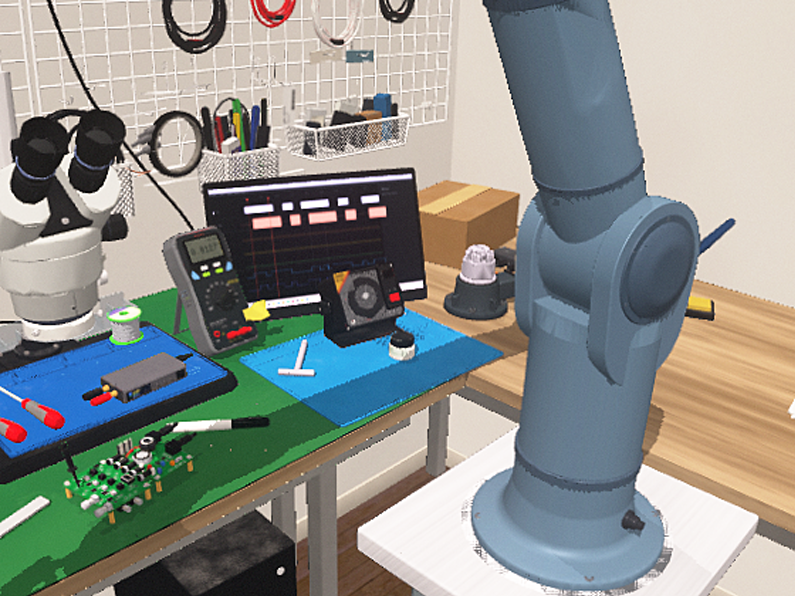

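Top view: the grey rotator with the pale castle nut is at about (545,255), pod to the right. The turquoise one at (490,408) is the look-alike, wrong colour and to be left alone. The T-pin has its bar at (315,248) and its nose at (357,212), beside the speaker at (412,218). The jar is at (403,282) and the marker at (225,268). I'll confirm in an enlarged crop and measure.

Run:
```python
from h import *
import pickle
fs=pickle.load(open("f0.pkl","rb")); f=fs["top"]; P=xyz(f)
a=f["img"]
s=1.42
for n,(u,v) in dict(T=(315,248),nose=(357,212),jar=(403,282),mk1=(200,250),mk2=(250,287)).items():
    print(n,onz(f,[(u/s,v/s)],.0045).round(4))
u,v=int(545/s),int(255/s)
sub=P[v-40:v+40,u-40:u+50].reshape(-1,3)
for lo,hi in((.1,.12),(.093,.104),(.08,.092),(.045,.055),(.006,.015)):
    m=(sub[:,2]>lo)&(sub[:,2]<hi); q=sub[m]; print(lo,m.sum(),q.mean(0).round(4),q.min(0).round(3),q.max(0).round(3))
# speaker
q=P[120:185,255:325].reshape(-1,3);q=q[q[:,2]>.09];print("spk",q.min(0).round(3),q.max(0).round(3))
c1=cv2.resize(a[125:235,195:330],None,fx=3,fy=3,interpolation=2);c2=cv2.resize(a[145:255,340:430],None,fx=3,fy=3,interpolation=2)
save(np.hstack([c1,c2]),"crop0",1.15)
```

```text
T [[4.337e-01 4.000e-04 4.500e-03]]
nose [[ 0.4978 -0.0701  0.0045]]
jar [[ 0.3765 -0.1502  0.0045]]
mk1 [[0.4289 0.1997 0.0045]]
mk2 [[0.3653 0.1094 0.0045]]
0.1 211 [ 0.4163 -0.3758  0.1054] [ 0.394 -0.397  0.1  ] [ 0.439 -0.358  0.11 ]
0.093 115 [ 0.4135 -0.3744  0.0993] [ 0.392 -0.401  0.093] [ 0.44  -0.355  0.104]
0.08 158 [ 0.4101 -0.3697  0.086 ] [ 0.388 -0.402  0.08 ] [ 0.443 -0.351  0.092]
0.045 423 [ 0.4114 -0.3958  0.0487] [ 0.375 -0.457  0.045] [ 0.514 -0.321  0.055]
0.006 656 [ 0.4331 -0.397   0.0097] [ 0.361 -0.518  0.006] [ 0.528 -0.294  0.015]
spk [ 0.228 -0.216  0.09 ] [ 0.511 -0.105  0.938]
```

View pics/crop0.png

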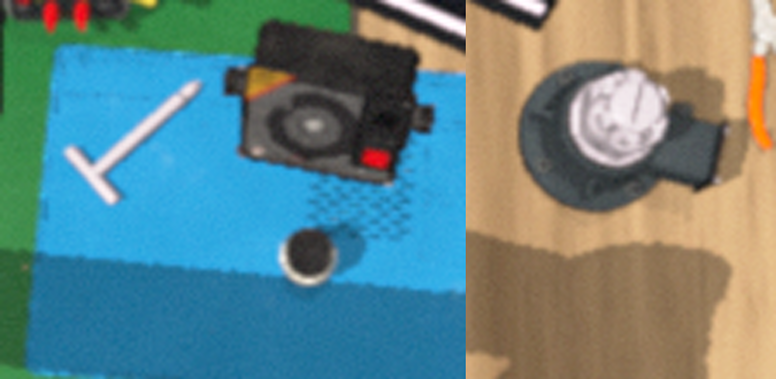

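Confirmed: the T-pin is on the blue mat and the grey rotator is at about (0.415,-0.377). Next is a check that the transit path is clear.

Run:
```python
from h import *
import pickle
fs=pickle.load(open("f0.pkl","rb"))
Q=np.vstack([xyz(fs[n])[fs[n]["range_z"]>0] for n in("top","scene","wrist")])
w=[(.189,.621),(.40,.25),(.45,-.05),(.415,-.377)]
for a,b in zip(w,w[1:]):
    for k in np.linspace(0,1,4):
        c=np.array(a)*(1-k)+np.array(b)*k
        m=np.hypot(*(Q[:,:2]-c).T)<.1; q=Q[m]; print(c.round(3),m.sum(),np.percentile(q[:,2],[50,99,100]).round(3) if m.sum() else 0)
```

```text
[0.189 0.621] 44463 [0.301 0.323 0.326]
[0.259 0.497] 12547 [0.001 0.015 0.304]
[0.33  0.374] 21279 [0.002 0.026 0.074]
[0.4  0.25] 18291 [0.003 0.348 0.365]
[0.4  0.25] 18291 [0.003 0.348 0.365]
[0.417 0.15 ] 17537 [0.002 0.347 0.373]
[0.433 0.05 ] 15082 [0.002 0.026 0.046]
[ 0.45 -0.05] 13689 [0.004 0.104 0.113]
[ 0.45 -0.05] 13689 [0.004 0.104 0.113]
[ 0.438 -0.159] 13273 [0.006 0.108 0.113]
[ 0.427 -0.268] 11118 [0.004 0.106 0.113]
[ 0.415 -0.377] 9708 [0.001 0.107 0.11 ]
```

Run:
```python
from h import *
import pickle
fs=pickle.load(open("f0.pkl","rb"))
Q=np.vstack([xyz(fs[n])[fs[n]["range_z"]>0] for n in("top","scene")])
Q=Q[(Q[:,2]>.2)&(Q[:,0]>.15)&(Q[:,1]<.5)&(Q[:,1]>-.5)]
w=[(.189,.621),(.32,.25),(.39,.08),(.415,-.377)]
for a,b in zip(w,w[1:]):
    for k in np.linspace(0,1,5):
        c=np.array(a)*(1-k)+np.array(b)*k; d=np.hypot(*(Q[:,:2]-c).T); i=d.argmin(); print(c.round(3),d[i].round(3),Q[i].round(3))
```

```text
[0.189 0.621] 0.438 [0.489 0.302 0.353]
[0.222 0.528] 0.35 [0.489 0.302 0.353]
[0.254 0.436] 0.268 [0.48  0.291 0.348]
[0.287 0.343] 0.199 [0.479 0.288 0.348]
[0.32 0.25] 0.16 [0.479 0.269 0.346]
[0.32 0.25] 0.16 [0.479 0.269 0.346]
[0.338 0.208] 0.14 [0.477 0.212 0.345]
[0.355 0.165] 0.13 [0.479 0.202 0.348]
[0.372 0.122] 0.131 [0.482 0.194 0.35 ]
[0.39 0.08] 0.146 [0.484 0.191 0.353]
[0.39 0.08] 0.146 [0.484 0.191 0.353]
[ 0.396 -0.034] 0.24 [0.492 0.186 0.359]
[ 0.402 -0.148] 0.224 [ 0.612 -0.23   0.201]
[ 0.409 -0.263] 0.173 [ 0.553 -0.357  0.2  ]
[ 0.415 -0.377] 0.139 [ 0.554 -0.365  0.201]
```

Call:
servo_tool:
  series:
    - {"dx":12,"dy":-33.7}
    - {"dx":12,"dy":-33.7}
    - {"dx":12,"dy":-33.7}
    - {"dx":12,"dy":-33.7}
    - {"dx":12,"dy":-33.7}
    - {"dx":12,"dy":-33.7}
    - {"dx":12,"dy":-33.7}
    - {"dx":12,"dy":-33.7}
    - {"dx":12,"dy":-33.7}
    - {"dx":12,"dy":-33.7}
    - {"dx":12,"dy":-33.7}
    - {"dx":14,"dy":-34}
    - {"dx":14,"dy":-34}
    - {"dx":14,"dy":-34}
    - {"dx":14,"dy":-34}
    - {"dx":14,"dy":-34}

```text
invalid input at $.series[0]: expected keys dx, dy, dz, wx, wy, wz
```

Call:
servo_tool:
  series:
    - {"dx":2,"dy":-38,"wz":2.7}
    - {"dx":2,"dy":-38,"wz":2.7}
    - {"dx":2,"dy":-38,"wz":2.7}
    - {"dx":2,"dy":-38,"wz":2.7}
    - {"dx":2,"dy":-38,"wz":2.7}
    - {"dx":2,"dy":-38,"wz":2.7}
    - {"dx":2,"dy":-38,"wz":2.7}
    - {"dx":2,"dy":-38,"wz":2.7}
    - {"dx":2,"dy":-38,"wz":2.7}
    - {"dx":2,"dy":-38,"wz":2.7}
    - {"dx":2,"dy":-38,"wz":2.7}
    - {"dx":2,"dy":-38,"wz":2.7}
    - {}

```text
invalid input at $.series[0]: expected keys dx, dy, dz, wx, wy, wz
```

Run:
```python
from h import *
import pickle
f=grab("wrist"); pickle.dump(f,open("f1.pkl","wb")); o=r.get_obs()
print(o["time_s"],np.round(o["ee_pos"],4),np.round(o["tcp_rot"],3).tolist(),np.round(o["q"],1),o["force"],o["wrist_torque"])
save(f["img"],"w1",1.42)
```

```text
0.2 [0.1894 0.6215 0.4038] [[-0.957, 0.291, -0.0], [0.291, 0.957, -0.002], [-0.0, -0.002, -1.0]] [-78.7  22.    2.5  91.6  -1.   66.5  -2.9] [-1.47022659  0.21945671  0.50115896] [-0.01960314  0.03289963  0.01927579]
```

View pics/w1.png

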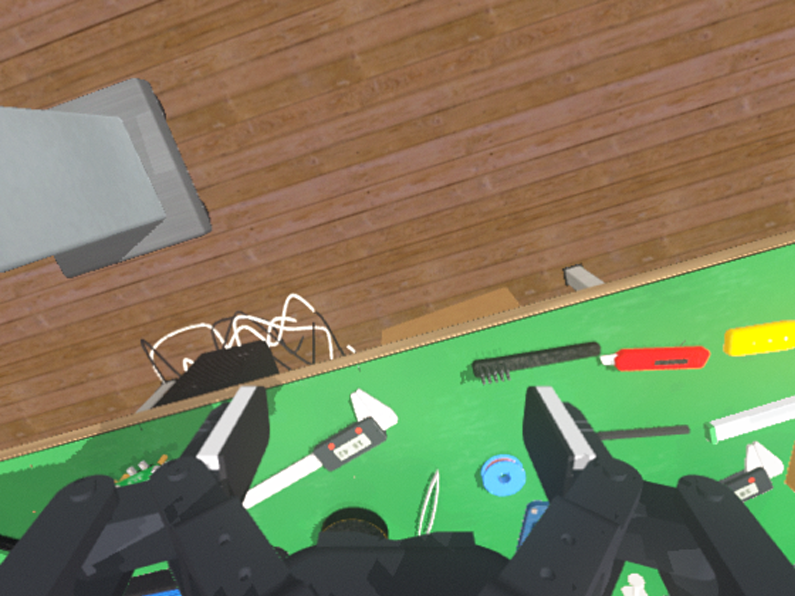

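The servo needs all six keys in every row, so nothing moved. The picture shows only the floor and the green mat, with the fingers at (240,430) and (555,430).

Call:
servo_tool:
  series:
    - {"dx":12,"dy":-33.7,"dz":0,"wx":0,"wy":0,"wz":0}
    - {"dx":12,"dy":-33.7,"dz":0,"wx":0,"wy":0,"wz":0}
    - {"dx":12,"dy":-33.7,"dz":0,"wx":0,"wy":0,"wz":0}
    - {"dx":12,"dy":-33.7,"dz":0,"wx":0,"wy":0,"wz":0}
    - {"dx":12,"dy":-33.7,"dz":0,"wx":0,"wy":0,"wz":0}
    - {"dx":12,"dy":-33.7,"dz":0,"wx":0,"wy":0,"wz":0}
    - {"dx":12,"dy":-33.7,"dz":0,"wx":0,"wy":0,"wz":0}
    - {"dx":12,"dy":-33.7,"dz":0,"wx":0,"wy":0,"wz":0}
    - {"dx":12,"dy":-33.7,"dz":0,"wx":0,"wy":0,"wz":0}
    - {"dx":12,"dy":-33.7,"dz":0,"wx":0,"wy":0,"wz":0}
    - {"dx":12,"dy":-33.7,"dz":0,"wx":0,"wy":0,"wz":0}
    - {"dx":14,"dy":-34,"dz":0,"wx":0,"wy":0,"wz":0}
    - {"dx":14,"dy":-34,"dz":0,"wx":0,"wy":0,"wz":0}
    - {"dx":14,"dy":-34,"dz":0,"wx":0,"wy":0,"wz":0}
    - {"dx":14,"dy":-34,"dz":0,"wx":0,"wy":0,"wz":0}
    - {"dx":14,"dy":-34,"dz":0,"wx":0,"wy":0,"wz":0}

```text
time_s: 1.53
ee_pos: [0.3915, 0.0791, 0.4048]
tcp_rot: [[-0.957, 0.291, 0.0], [0.291, 0.957, 0.001], [-0.0, 0.001, -1.0]]
force: [0.7, 0.8, 0.8]
width: 0.0854
gripper_force: 0.0
```

Call:
servo_tool:
  series:
    - {"dx":2,"dy":-38,"dz":0,"wx":0,"wy":0,"wz":2.7}
    - {"dx":2,"dy":-38,"dz":0,"wx":0,"wy":0,"wz":2.7}
    - {"dx":2,"dy":-38,"dz":0,"wx":0,"wy":0,"wz":2.7}
    - {"dx":2,"dy":-38,"dz":0,"wx":0,"wy":0,"wz":2.7}
    - {"dx":2,"dy":-38,"dz":0,"wx":0,"wy":0,"wz":2.7}
    - {"dx":2,"dy":-38,"dz":0,"wx":0,"wy":0,"wz":2.7}
    - {"dx":2,"dy":-38,"dz":0,"wx":0,"wy":0,"wz":2.7}
    - {"dx":2,"dy":-38,"dz":0,"wx":0,"wy":0,"wz":2.7}
    - {"dx":2,"dy":-38,"dz":0,"wx":0,"wy":0,"wz":2.7}
    - {"dx":2,"dy":-38,"dz":0,"wx":0,"wy":0,"wz":2.7}
    - {"dx":2,"dy":-38,"dz":0,"wx":0,"wy":0,"wz":2.7}
    - {"dx":2,"dy":-38,"dz":0,"wx":0,"wy":0,"wz":2.7}
    - {"dx":0,"dy":0,"dz":0,"wx":0,"wy":0,"wz":0}

```text
time_s: 2.62
ee_pos: [0.4106, -0.3659, 0.4048]
tcp_rot: [[-0.973, -0.231, -0.006], [-0.231, 0.973, -0.008], [0.008, -0.006, -1.0]]
force: [-2.0, -1.4, 0.7]
width: 0.0858
gripper_force: 0.0
```

Run:
```python
from h import *
import pickle
f=grab("wrist"); pickle.dump(f,open("f1.pkl","wb")); o=r.get_obs()
print(o["time_s"],np.round(o["ee_pos"],4),np.round(o["tcp_rot"],3).tolist(),np.round(o["q"],1),o["force"],o["wrist_torque"])
P=xyz(f);q=P[f["range_z"]>0]
for lo,hi in((.104,.111),(.096,.103),(.083,.092)):
    m=(q[:,2]>lo)&(q[:,2]<hi)&(np.hypot(q[:,0]-.415,q[:,1]+.377)<.05); p=q[m]; print(lo,m.sum(),p.mean(0).round(4),p.min(0).round(4),p.max(0).round(4))
u,v=proj(f,[.415,-.377,.1])[0].astype(int); print(u,v)
save(f["img"],"w2",3.6,(max(u-100,0),max(v-80,0),u+100,v+80))
```

```text
2.6667 [ 0.4116 -0.3626  0.4045] [[-0.973, -0.232, -0.006], [-0.232, 0.973, -0.003], [0.006, -0.002, -1.0]] [-16.   19.   63.5 107.7 -18.4  64.8 157.7] [-0.00802549  0.41443295  0.43750416] [-0.01194665  0.01971985  0.03283946]
0.104 1026 [ 0.415  -0.3776  0.1084] [ 0.3992 -0.3936  0.1041] [ 0.4323 -0.3613  0.1108]
0.096 486 [ 0.4126 -0.3782  0.101 ] [ 0.3923 -0.4005  0.096 ] [ 0.4396 -0.3545  0.103 ]
0.083 800 [ 0.4065 -0.378   0.0886] [ 0.3874 -0.4037  0.083 ] [ 0.4409 -0.3511  0.092 ]
267 202
```

View pics/w2.png

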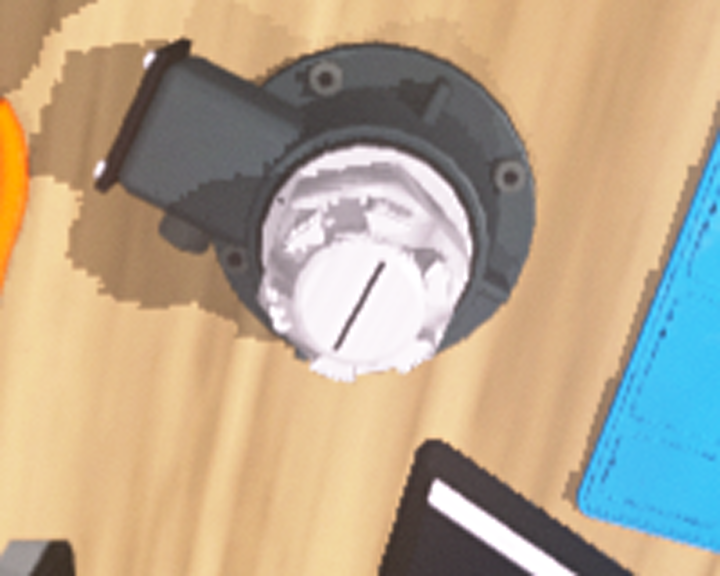

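The crop shows the grey rotator, the saw mark from (383,263) to (337,347), and the pod to the upper left. I'll regrab at rest and rectify to top-down to read the saw mark and hexagon angles.

Run:
```python
from h import *
import pickle
f=grab("wrist"); pickle.dump(f,open("f1.pkl","wb"))
o=r.get_obs(); print(o["time_s"],np.round(o["ee_pos"],4),np.round(o["tcp_rot"],3).tolist())
P=xyz(f); z=P[...,2]
m=(np.hypot(P[...,0]-.415,P[...,1]+.3776)<.013)&(z>.1); g=f["img"].mean(-1); d=m&(g<110)
v,u=np.nonzero(d); X=onz(f,np.c_[u,v],.1075)[:,:2]; c=X.mean(0); w=np.linalg.svd(X-c)[2][0]; print("saw",d.sum(),c.round(4),np.degrees(np.arctan2(w[1],w[0]))%180)
m=(np.hypot(P[...,0]-.415,P[...,1]+.3776)<.02)&(z>.1055); q=P[m]; (cx,cy),rad=cv2.minEnclosingCircle((q[:,:2]*1000).astype(np.float32)); print("top z",np.median(q[:,2]),cx,cy,rad)
def ortho(zp,n=280,s=.00025):  # rows: +x up, cols: +y left
    r_,c_=np.mgrid[:n,:n]; X=np.stack([.415+(n/2-r_)*s,-.3776+(n/2-c_)*s,np.full(r_.shape,zp)],-1)
    p=proj(f,X).astype(np.float32).reshape(n,n,2); return cv2.remap(f["img"],p[...,0],p[...,1],cv2.INTER_CUBIC)
save(np.hstack([ortho(.088),ortho(.1005)]),"o1",1.4)
```

```text
2.7167 [ 0.413  -0.3596  0.4041] [[-0.972, -0.237, -0.005], [-0.237, 0.972, 0.0], [0.005, 0.001, -1.0]]
saw 1228 [ 0.6434 -0.3687] 178.70815851578618
top z 0.3132237168178192 413.6676330566406 -377.57342529296875 19.05255889892578
```

View pics/o1.png

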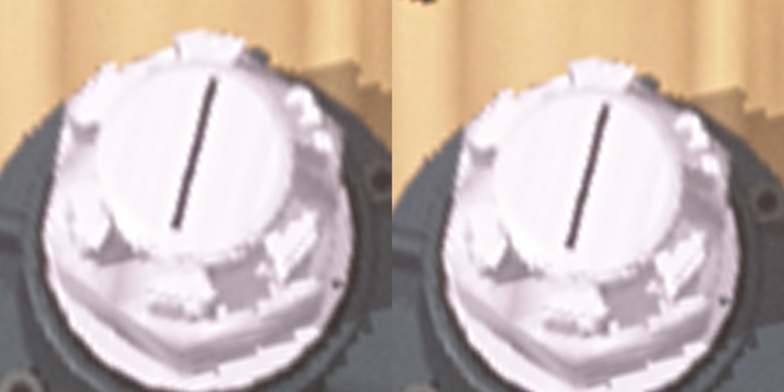

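```bash
cat > m.py <<'E'
from h import *
def measure(f,ax=.415,ay=-.3776):
    P=xyz(f); z=P[...,2]; R=np.hypot(P[...,0]-ax,P[...,1]-ay); g=f["img"].mean(-1)
    m=(R<.025)&(z>.1055)&(z<.112); q=P[m]
    (cx,cy),rad=cv2.minEnclosingCircle((onz(f,np.argwhere(m)[:,::-1],.1075)[:,:2]*1000).astype(np.float32)); print("top",np.median(q[:,2]),cx,cy,rad)
    d=(R<.013)&(z>.09)&(z<.115)&(g<120)
    v,u=np.nonzero(d); X=onz(f,np.c_[u,v],.1075)[:,:2]; c=X.mean(0); w=np.linalg.svd(X-c)[2][0]; print("saw",d.sum(),c.round(4),np.degrees(np.arctan2(w[1],w[0]))%180)
E
python3 - <<'E'
from m import *
import pickle
measure(pickle.load(open("f1.pkl","rb")))
o=r.get_obs(); print(o["time_s"],np.round(o["ee_pos"],4),np.round(o["q"],1))
E
```

```text
top 0.10858280713663539 415.6629638671875 -377.42425537109375 16.515424728393555
saw 24 [ 0.4163 -0.3775] 165.48812865950612
2.7167 [ 0.413  -0.3596  0.4041] [-16.3  18.9  63.4 107.8 -18.5  64.8 157.6]
```

Call:
servo_tool:
  series:
    - {"dx":1.2,"dy":-9,"dz":0,"wx":0,"wy":0,"wz":-6.4}
    - {"dx":1.2,"dy":-9,"dz":0,"wx":0,"wy":0,"wz":-6.4}
    - {"dx":0,"dy":0,"dz":-20,"wx":0,"wy":0,"wz":-6.4}
    - {"dx":0,"dy":0,"dz":-30,"wx":0,"wy":0,"wz":0}
    - {"dx":0,"dy":0,"dz":-20,"wx":0,"wy":0,"wz":0}
    - {"dx":0,"dy":0,"dz":0,"wx":0,"wy":0,"wz":0}
    - {"dx":0,"dy":0,"dz":0,"wx":0,"wy":0,"wz":0}
    - {"dx":0,"dy":0,"dz":0,"wx":0,"wy":0,"wz":0}

```text
time_s: 3.38
ee_pos: [0.4183, -0.3739, 0.3356]
tcp_rot: [[-0.996, 0.086, 0.0], [0.086, 0.996, 0.002], [0.0, 0.002, -1.0]]
force: [0.6, 0.8, 1.4]
width: 0.0855
gripper_force: 0.0
```

Run:
```python
from m import *
import pickle
f=grab("wrist"); measure(f); o=r.get_obs(); R=np.array(o["tcp_rot"])
print(o["time_s"],np.round(o["ee_pos"],4),np.round(o["q"],1),R.round(4).tolist(),"ty",np.degrees(np.arctan2(R[1,1],R[0,1])),o["force"],o["wrist_torque"])
```

```text
top 0.10857367907632087 415.61737060546875 -377.48828125 16.667461395263672
saw 55 [ 0.4159 -0.3775] 165.55386670839889
3.4333 [ 0.4183 -0.3744  0.3361] [-11.5  27.9  61.6 109.6 -28.6  59.6 147.5] [[-0.9962, 0.087, 0.0011], [0.087, 0.9962, 0.0017], [-0.001, 0.0018, -1.0]] ty 85.00926931455932 [ 0.16315159  0.21103579 -0.41111277] [-0.0270354   0.00358139  0.03070579]
```

Call:
servo_tool:
  series:
    - {"dx":-2.6,"dy":-3.1,"dz":-15,"wx":0,"wy":0,"wz":0}
    - {"dx":0,"dy":0,"dz":-30,"wx":0,"wy":0,"wz":0}
    - {"dx":0,"dy":0,"dz":-30,"wx":0,"wy":0,"wz":0}
    - {"dx":0,"dy":0,"dz":-20,"wx":0,"wy":0,"wz":0}
    - {"dx":0,"dy":0,"dz":-10,"wx":0,"wy":0,"wz":0}
    - {"dx":0,"dy":0,"dz":0,"wx":0,"wy":0,"wz":0}
    - {"dx":0,"dy":0,"dz":0,"wx":0,"wy":0,"wz":0}
    - {"dx":0,"dy":0,"dz":0,"wx":0,"wy":0,"wz":0}
    - {"dx":0,"dy":0,"dz":0,"wx":0,"wy":0,"wz":0}

```text
time_s: 4.18
ee_pos: [0.4155, -0.3786, 0.2314]
tcp_rot: [[-0.996, 0.088, 0.001], [0.088, 0.996, 0.001], [-0.001, 0.001, -1.0]]
force: [-0.8, -0.5, -0.2]
width: 0.0854
gripper_force: 0.0
```

Call:
servo_tool:
  grip: 45
  series:
    - {"dx":0,"dy":1,"dz":0,"wx":0,"wy":0,"wz":0}
    - {"dx":0,"dy":0,"dz":0,"wx":0,"wy":0,"wz":0}
    - {"dx":0,"dy":0,"dz":0,"wx":0,"wy":0,"wz":0}
    - {"dx":0,"dy":0,"dz":0,"wx":0,"wy":0,"wz":0}
    - {"dx":0,"dy":0,"dz":0,"wx":0,"wy":0,"wz":0}
    - {"dx":0,"dy":0,"dz":0,"wx":0,"wy":0,"wz":0}
    - {"dx":0,"dy":0,"dz":0,"wx":0,"wy":0,"wz":0}
    - {"dx":0,"dy":0,"dz":0,"wx":0,"wy":0,"wz":0}

```text
time_s: 4.85
ee_pos: [0.4149, -0.3778, 0.2306]
tcp_rot: [[-0.996, 0.089, -0.0], [0.089, 0.996, 0.001], [0.0, 0.001, -1.0]]
force: [-1.4, -0.7, 5.9]
width: 0.0501
gripper_force: 63.0
```

```bash
cat > s.py <<'E'
from h import *
o=r.get_obs(); R=np.array(o["tcp_rot"])
print(round(o["time_s"],2),"p",np.round(o["ee_pos"],4),"q",np.round(o["q"],1),"ty",round(np.degrees(np.arctan2(R[1,1],R[0,1])),2),"z",R[:,2].round(3),"F",np.round(o["force"],1),"T",np.round(o["wrist_torque"],3),"w",round(o["width"],4),round(o["gripper_force"],1))
E
python3 s.py
```

```text
4.85 p [ 0.4149 -0.3778  0.2306] q [ -3.7  36.1  52.6 112.9 -37.6  50.  154.2] ty 84.88 z [-0.     0.001 -1.   ] F [-1.4 -0.7  5.9] T [-0.145  0.237 -0.053] w 0.0501 63.0
```

Call:
servo_tool:
  series:
    - {"dx":0,"dy":0,"dz":-0.04,"wx":0,"wy":0,"wz":-3}
    - {"dx":0,"dy":0,"dz":-0.04,"wx":0,"wy":0,"wz":-7}
    - {"dx":0,"dy":0,"dz":-0.04,"wx":0,"wy":0,"wz":-7}
    - {"dx":0,"dy":0,"dz":-0.04,"wx":0,"wy":0,"wz":-7}
    - {"dx":0,"dy":0,"dz":-0.04,"wx":0,"wy":0,"wz":-7}
    - {"dx":0,"dy":0,"dz":-0.04,"wx":0,"wy":0,"wz":-7}
    - {"dx":0,"dy":0,"dz":-0.04,"wx":0,"wy":0,"wz":-7}
    - {"dx":0,"dy":0,"dz":-0.04,"wx":0,"wy":0,"wz":-7}
    - {"dx":0,"dy":0,"dz":-0.04,"wx":0,"wy":0,"wz":-4}
    - {"dx":0,"dy":0,"dz":0,"wx":0,"wy":0,"wz":0}

```text
time_s: 5.68
ee_pos: [0.4154, -0.3769, 0.2302]
tcp_rot: [[-0.482, 0.876, 0.002], [0.876, 0.482, 0.003], [0.002, 0.003, -1.0]]
force: [-0.9, 2.5, 7.7]
width: 0.0497
gripper_force: 63.8
```

```bash
python3 s.py
```

```text
5.68 p [ 0.4154 -0.3769  0.2302] q [-10.8  44.2  64.  113.1 -49.4  55.9 107.1] ty 28.81 z [ 0.002  0.003 -1.   ] F [-0.9  2.5  7.7] T [ 0.447  0.187 -0.155] w 0.0497 63.8
```

Call:
servo_tool:
  series:
    - {"dx":0,"dy":0,"dz":-0.04,"wx":0,"wy":0,"wz":-7}
    - {"dx":0,"dy":0,"dz":-0.04,"wx":0,"wy":0,"wz":-7}
    - {"dx":0,"dy":0,"dz":-0.04,"wx":0,"wy":0,"wz":-7}
    - {"dx":0,"dy":0,"dz":-0.04,"wx":0,"wy":0,"wz":-7}
    - {"dx":0,"dy":0,"dz":-0.04,"wx":0,"wy":0,"wz":-7}
    - {"dx":0,"dy":0,"dz":-0.04,"wx":0,"wy":0,"wz":-7}
    - {"dx":0,"dy":0,"dz":-0.04,"wx":0,"wy":0,"wz":-7}
    - {"dx":0,"dy":0,"dz":-0.04,"wx":0,"wy":0,"wz":-7}
    - {"dx":0,"dy":0,"dz":-0.04,"wx":0,"wy":0,"wz":-7}
    - {"dx":0,"dy":0,"dz":-0.04,"wx":0,"wy":0,"wz":-7}
    - {"dx":0,"dy":0,"dz":-0.04,"wx":0,"wy":0,"wz":-7}
    - {"dx":0,"dy":0,"dz":-0.04,"wx":0,"wy":0,"wz":-7}
    - {"dx":0,"dy":0,"dz":-0.04,"wx":0,"wy":0,"wz":-7}
    - {"dx":0,"dy":0,"dz":-0.04,"wx":0,"wy":0,"wz":-7}
    - {"dx":0,"dy":0,"dz":-0.04,"wx":0,"wy":0,"wz":-7}
    - {"dx":0,"dy":0,"dz":-0.04,"wx":0,"wy":0,"wz":-7}

```text
time_s: 7.02
ee_pos: [0.4172, -0.377, 0.2297]
tcp_rot: [[0.993, 0.118, 0.007], [0.118, -0.993, -0.004], [0.006, 0.005, -1.0]]
force: [3.2, -0.9, 5.1]
width: 0.0494
gripper_force: 62.8
```

```bash
python3 s.py
```

```text
7.02 p [ 0.4172 -0.377   0.2297] q [-17.1  62.2  79.7 113.3 -67.6  70.5   6.6] ty -83.24 z [ 0.007 -0.004 -1.   ] F [ 3.2 -0.9  5.1] T [ 0.012 -0.532  0.176] w 0.0494 62.8
```

Call:
servo_tool:
  series:
    - {"dx":0,"dy":0,"dz":-0.04,"wx":0,"wy":0,"wz":-7}
    - {"dx":0,"dy":0,"dz":-0.04,"wx":0,"wy":0,"wz":-7}
    - {"dx":0,"dy":0,"dz":-0.04,"wx":0,"wy":0,"wz":-7}
    - {"dx":0,"dy":0,"dz":-0.04,"wx":0,"wy":0,"wz":-7}
    - {"dx":0,"dy":0,"dz":-0.04,"wx":0,"wy":0,"wz":-7}
    - {"dx":0,"dy":0,"dz":-0.04,"wx":0,"wy":0,"wz":-7}
    - {"dx":0,"dy":0,"dz":-0.04,"wx":0,"wy":0,"wz":-7}
    - {"dx":0,"dy":0,"dz":-0.04,"wx":0,"wy":0,"wz":-7}

```text
time_s: 7.68
ee_pos: [0.4171, -0.3778, 0.2294]
tcp_rot: [[0.653, -0.758, 0.004], [-0.758, -0.653, -0.008], [0.009, 0.003, -1.0]]
force: [2.8, -4.1, 3.8]
width: 0.0498
gripper_force: 62.6
```

```bash
python3 s.py
```

```text
7.68 p [ 0.4171 -0.3778  0.2294] q [-17.9  69.3  84.4 113.3 -73.   76.6 -46.7] ty -139.25 z [ 0.004 -0.008 -1.   ] F [ 2.8 -4.1  3.8] T [-0.649 -0.591  0.188] w 0.0498 62.6
```

Call:
servo_tool:
  series:
    - {"dx":0,"dy":0,"dz":-0.04,"wx":0,"wy":0,"wz":-7}
    - {"dx":0,"dy":0,"dz":-0.04,"wx":0,"wy":0,"wz":-7}
    - {"dx":0,"dy":0,"dz":-0.04,"wx":0,"wy":0,"wz":-7}
    - {"dx":0,"dy":0,"dz":-0.04,"wx":0,"wy":0,"wz":-7}
    - {"dx":0,"dy":0,"dz":-0.04,"wx":0,"wy":0,"wz":-7}
    - {"dx":0,"dy":0,"dz":-0.04,"wx":0,"wy":0,"wz":-7}
    - {"dx":0,"dy":0,"dz":-0.04,"wx":0,"wy":0,"wz":-6}

```text
time_s: 8.27
ee_pos: [0.4163, -0.3782, 0.2292]
tcp_rot: [[-0.127, -0.992, 0.0], [-0.992, 0.127, -0.008], [0.008, -0.001, -1.0]]
force: [1.4, -4.2, 2.9]
width: 0.0501
gripper_force: 62.6
```

```bash
python3 s.py
python3 - <<'E'
from h import *
save(np.hstack([grab("top")["img"],grab("scene")["img"]]),"ts",.71)
E
```

```text
8.27 p [ 0.4163 -0.3782  0.2292] q [-17.9  73.1  86.9 113.3 -75.6  80.2 -93.6] ty 172.71 z [ 0.    -0.008 -1.   ] F [ 1.4 -4.2  2.9] T [-0.927 -0.384  0.096] w 0.0501 62.6
```

View pics/ts.png

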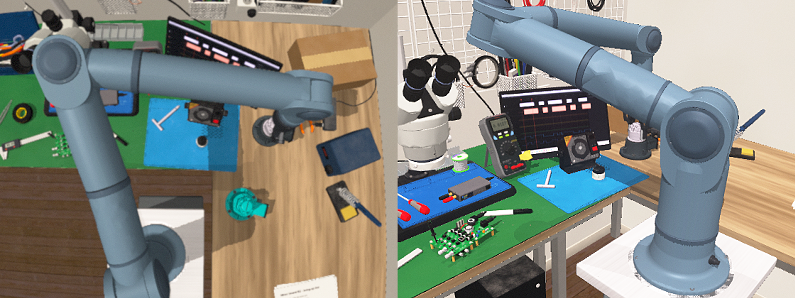

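Top and scene views: the arm's elbow has swung out toward the microscope at upper left, and the gripper is on the nut. I'll open, turn back 180° and regrasp.

Call:
servo_tool:
  grip: 85
  series:
    - {"dx":0,"dy":0,"dz":0,"wx":0,"wy":0,"wz":0}
    - {"dx":0,"dy":0,"dz":0,"wx":0,"wy":0,"wz":0}
    - {"dx":0,"dy":0,"dz":0,"wx":0,"wy":0,"wz":0}
    - {"dx":0,"dy":0,"dz":0,"wx":0,"wy":0,"wz":0}
    - {"dx":0,"dy":0,"dz":0,"wx":0,"wy":0,"wz":7}
    - {"dx":0,"dy":0,"dz":0,"wx":0,"wy":0,"wz":7}
    - {"dx":0,"dy":0,"dz":0,"wx":0,"wy":0,"wz":7}
    - {"dx":0,"dy":0,"dz":0,"wx":0,"wy":0,"wz":7}
    - {"dx":0,"dy":0,"dz":0,"wx":0,"wy":0,"wz":7}
    - {"dx":0,"dy":0,"dz":0,"wx":0,"wy":0,"wz":7}
    - {"dx":0,"dy":0,"dz":0,"wx":0,"wy":0,"wz":7}
    - {"dx":0,"dy":0,"dz":0,"wx":0,"wy":0,"wz":7}
    - {"dx":0,"dy":0,"dz":0,"wx":0,"wy":0,"wz":7}
    - {"dx":0,"dy":0,"dz":0,"wx":0,"wy":0,"wz":7}

```text
time_s: 9.53
ee_pos: [0.4145, -0.3763, 0.2273]
tcp_rot: [[0.893, -0.449, -0.0], [-0.449, -0.893, -0.002], [0.001, 0.002, -1.0]]
force: [-0.0, 0.4, -0.4]
width: 0.085
gripper_force: 0.0
```

```bash
python3 s.py
```

```text
9.53 p [ 0.4145 -0.3763  0.2273] q [-17.5  65.   81.5 113.6 -69.6  72.9 -25.6] ty -116.7 z [-0.    -0.002 -1.   ] F [-0.   0.4 -0.4] T [ 0.023 -0.019  0.038] w 0.085 0.0
```

Call:
servo_tool:
  series:
    - {"dx":1.2,"dy":-1.2,"dz":4,"wx":0,"wy":0,"wz":6.9}
    - {"dx":0,"dy":0,"dz":0,"wx":0,"wy":0,"wz":6.9}
    - {"dx":0,"dy":0,"dz":0,"wx":0,"wy":0,"wz":6.9}
    - {"dx":0,"dy":0,"dz":0,"wx":0,"wy":0,"wz":6.9}
    - {"dx":0,"dy":0,"dz":0,"wx":0,"wy":0,"wz":6.9}
    - {"dx":0,"dy":0,"dz":0,"wx":0,"wy":0,"wz":6.9}
    - {"dx":0,"dy":0,"dz":0,"wx":0,"wy":0,"wz":6.9}
    - {"dx":0,"dy":0,"dz":0,"wx":0,"wy":0,"wz":6.9}
    - {"dx":0,"dy":0,"dz":0,"wx":0,"wy":0,"wz":6.9}
    - {"dx":0,"dy":0,"dz":0,"wx":0,"wy":0,"wz":6.9}
    - {"dx":0,"dy":0,"dz":0,"wx":0,"wy":0,"wz":6.9}
    - {"dx":0,"dy":0,"dz":0,"wx":0,"wy":0,"wz":6.9}
    - {"dx":0,"dy":0,"dz":0,"wx":0,"wy":0,"wz":6.9}
    - {"dx":0,"dy":0,"dz":0,"wx":0,"wy":0,"wz":6.9}
    - {"dx":0,"dy":0,"dz":0,"wx":0,"wy":0,"wz":6.9}
    - {"dx":0,"dy":0,"dz":0,"wx":0,"wy":0,"wz":6.0}
    - {"dx":0,"dy":0,"dz":0,"wx":0,"wy":0,"wz":0}
    - {"dx":0,"dy":0,"dz":0,"wx":0,"wy":0,"wz":0}

```text
time_s: 11.03
ee_pos: [0.4157, -0.3776, 0.2316]
tcp_rot: [[0.134, 0.991, 0.003], [0.991, -0.134, 0.003], [0.003, 0.003, -1.0]]
force: [-0.4, -0.8, 0.1]
width: 0.085
gripper_force: 0.0
```

```bash
python3 s.py
```

```text
11.03 p [ 0.4157 -0.3776  0.2316] q [-13.   48.2  68.5 113.1 -54.2  59.3  73.9] ty -7.72 z [ 0.003  0.003 -1.   ] F [-0.4 -0.8  0.1] T [ 0.003  0.03  -0.011] w 0.085 0.0
```

Call:
servo_tool:
  grip: 45
  series:
    - {"dx":0,"dy":0,"dz":0,"wx":0,"wy":0,"wz":0}
    - {"dx":0,"dy":0,"dz":0,"wx":0,"wy":0,"wz":0}
    - {"dx":0,"dy":0,"dz":0,"wx":0,"wy":0,"wz":0}
    - {"dx":0,"dy":0,"dz":0,"wx":0,"wy":0,"wz":0}
    - {"dx":0,"dy":0,"dz":0,"wx":0,"wy":0,"wz":0}
    - {"dx":0,"dy":0,"dz":0,"wx":0,"wy":0,"wz":0}
    - {"dx":0,"dy":0,"dz":0,"wx":0,"wy":0,"wz":0}
    - {"dx":0,"dy":0,"dz":-0.02,"wx":0,"wy":0,"wz":-4}
    - {"dx":0,"dy":0,"dz":-0.02,"wx":0,"wy":0,"wz":-4}
    - {"dx":0,"dy":0,"dz":-0.02,"wx":0,"wy":0,"wz":-4}
    - {"dx":0,"dy":0,"dz":0,"wx":0,"wy":0,"wz":0}

```text
time_s: 11.95
ee_pos: [0.4162, -0.3779, 0.232]
tcp_rot: [[0.336, 0.942, 0.003], [0.942, -0.336, 0.001], [0.002, 0.003, -1.0]]
force: [0.6, 2.6, 4.1]
width: 0.0495
gripper_force: 63.4
```

```bash
python3 s.py
```

```text
11.95 p [ 0.4162 -0.3779  0.232 ] q [-13.9  50.3  70.5 113.1 -56.3  60.9  63.5] ty -19.63 z [ 0.003  0.001 -1.   ] F [0.6 2.6 4.1] T [ 0.349 -0.023 -0.096] w 0.0495 63.4
```

Call:
servo_tool:
  grip: 50
  series:
    - {"dx":0,"dy":0,"dz":0,"wx":0,"wy":0,"wz":-1.5}
    - {"dx":0,"dy":0,"dz":-0.02,"wx":0,"wy":0,"wz":-1.5}
    - {"dx":0,"dy":0,"dz":0,"wx":0,"wy":0,"wz":0}

```text
time_s: 12.2
ee_pos: [0.4162, -0.3778, 0.2318]
tcp_rot: [[0.384, 0.923, 0.003], [0.923, -0.384, 0.001], [0.002, 0.003, -1.0]]
force: [0.5, 1.4, 3.6]
width: 0.0502
gripper_force: 29.7
```

```bash
python3 s.py
```

```text
12.2 p [ 0.4162 -0.3778  0.2318] q [-14.1  50.8  70.9 113.1 -56.8  61.3  60.8] ty -22.6 z [ 0.003  0.001 -1.   ] F [0.5 1.4 3.6] T [ 0.307 -0.113 -0.02 ] w 0.0502 29.7
```

Commanding an opening close to the part sets a light grip force (29.7 N). So I can feel the stop safely by gripping the round crown on the tooth middles with a light force. The pads then slip like a clutch before 1.3 N m.

Call:
servo_tool:
  grip: 65
  series:
    - {"dx":0,"dy":0,"dz":0,"wx":0,"wy":0,"wz":0}
    - {"dx":0,"dy":0,"dz":0,"wx":0,"wy":0,"wz":0}
    - {"dx":0,"dy":0,"dz":0,"wx":0,"wy":0,"wz":0}
    - {"dx":0,"dy":0,"dz":14,"wx":0,"wy":0,"wz":6}
    - {"dx":0,"dy":0,"dz":14,"wx":0,"wy":0,"wz":6}
    - {"dx":0,"dy":0,"dz":0,"wx":0,"wy":0,"wz":6}
    - {"dx":0,"dy":0,"dz":0,"wx":0,"wy":0,"wz":6}
    - {"dx":0,"dy":0,"dz":0,"wx":0,"wy":0,"wz":6}
    - {"dx":0,"dy":0,"dz":0,"wx":0,"wy":0,"wz":0}
    - {"dx":0,"dy":0,"dz":0,"wx":0,"wy":0,"wz":0}

```text
time_s: 13.03
ee_pos: [0.4157, -0.378, 0.2597]
tcp_rot: [[-0.126, 0.992, 0.003], [0.992, 0.126, 0.003], [0.002, 0.003, -1.0]]
force: [0.2, 0.9, 0.2]
width: 0.0651
gripper_force: 0.0
```

Call:
servo_tool:
  grip: 46.9
  series:
    - {"dx":0,"dy":0,"dz":0,"wx":0,"wy":0,"wz":0}
    - {"dx":0,"dy":0,"dz":0,"wx":0,"wy":0,"wz":0}
    - {"dx":0,"dy":0,"dz":0,"wx":0,"wy":0,"wz":0}
    - {"dx":0,"dy":0,"dz":0,"wx":0,"wy":0,"wz":0}
    - {"dx":0,"dy":0,"dz":0,"wx":0,"wy":0,"wz":0}

```text
time_s: 13.45
ee_pos: [0.4161, -0.3779, 0.2596]
tcp_rot: [[-0.129, 0.992, 0.002], [0.992, 0.129, 0.002], [0.002, 0.002, -1.0]]
force: [0.8, -1.2, -0.3]
width: 0.0472
gripper_force: 0.6
```

```bash
python3 s.py
```

```text
13.45 p [ 0.4161 -0.3779  0.2596] q [-13.5  44.1  68.8 112.4 -48.9  59.7  85.6] ty 7.41 z [ 0.002  0.002 -1.   ] F [ 0.8 -1.2 -0.3] T [-0.031 -0.125 -0.034] w 0.0472 0.6
```

Call:
servo_tool:
  grip: 46.5
  series:
    - {"dx":0,"dy":0,"dz":0,"wx":0,"wy":0,"wz":0}
    - {"dx":0,"dy":0,"dz":0,"wx":0,"wy":0,"wz":0}
    - {"dx":0,"dy":0,"dz":0,"wx":0,"wy":0,"wz":0}

```text
time_s: 13.7
ee_pos: [0.4161, -0.3779, 0.2597]
tcp_rot: [[-0.129, 0.992, 0.002], [0.992, 0.129, 0.002], [0.002, 0.003, -1.0]]
force: [1.0, -1.4, -0.4]
width: 0.0466
gripper_force: 5.4
```

```bash
python3 s.py
```

```text
13.7 p [ 0.4161 -0.3779  0.2597] q [-13.5  44.   68.8 112.4 -48.9  59.7  85.6] ty 7.42 z [ 0.002  0.002 -1.   ] F [ 1.  -1.4 -0.4] T [-0.058 -0.171  0.005] w 0.0466 5.4
```

Call:
servo_tool:
  grip: 45.2
  series:
    - {"dx":0,"dy":0,"dz":0,"wx":0,"wy":0,"wz":0}
    - {"dx":0,"dy":0,"dz":0,"wx":0,"wy":0,"wz":0}
    - {"dx":0,"dy":0,"dz":-0.02,"wx":0,"wy":0,"wz":-3}
    - {"dx":0,"dy":0,"dz":-0.02,"wx":0,"wy":0,"wz":-3}
    - {"dx":0,"dy":0,"dz":-0.02,"wx":0,"wy":0,"wz":-3}

```text
time_s: 14.12
ee_pos: [0.4161, -0.3779, 0.2598]
tcp_rot: [[0.029, 1.0, 0.003], [1.0, -0.029, 0.002], [0.002, 0.003, -1.0]]
force: [0.8, -0.8, 0.9]
width: 0.0458
gripper_force: 26.0
```

```bash
python3 s.py
```

```text
14.12 p [ 0.4161 -0.3779  0.2598] q [-14.2  45.6  70.4 112.4 -50.7  60.8  77.8] ty -1.68 z [ 0.003  0.002 -1.   ] F [ 0.8 -0.8  0.9] T [ 0.078 -0.138  0.179] w 0.0458 26.0
```

Call:
servo_tool:
  series:
    - {"dx":0,"dy":0,"dz":-0.02,"wx":0,"wy":0,"wz":-4}
    - {"dx":0,"dy":0,"dz":-0.02,"wx":0,"wy":0,"wz":-4}
    - {"dx":0,"dy":0,"dz":-0.02,"wx":0,"wy":0,"wz":-4}

```text
time_s: 14.37
ee_pos: [0.4161, -0.3778, 0.2597]
tcp_rot: [[0.237, 0.971, 0.003], [0.971, -0.237, 0.002], [0.002, 0.003, -1.0]]
force: [1.3, 0.1, 0.2]
width: 0.0459
gripper_force: 26.0
```

```bash
python3 s.py
```

```text
14.37 p [ 0.4161 -0.3778  0.2597] q [-15.1  47.7  72.4 112.5 -53.   62.4  67.4] ty -13.72 z [ 0.003  0.002 -1.   ] F [1.3 0.1 0.2] T [ 0.13  -0.096  0.122] w 0.0459 26.0
```

Call:
servo_tool:
  series:
    - {"dx":0,"dy":0,"dz":-0.02,"wx":0,"wy":0,"wz":-4}
    - {"dx":0,"dy":0,"dz":-0.02,"wx":0,"wy":0,"wz":-4}
    - {"dx":0,"dy":0,"dz":-0.02,"wx":0,"wy":0,"wz":-4}

```text
time_s: 14.62
ee_pos: [0.4162, -0.378, 0.2597]
tcp_rot: [[0.431, 0.902, 0.002], [0.902, -0.431, 0.0], [0.001, 0.002, -1.0]]
force: [1.0, -0.6, 0.5]
width: 0.0456
gripper_force: 26.2
```

```bash
python3 s.py
```

```text
14.62 p [ 0.4162 -0.378   0.2597] q [-15.8  49.9  74.3 112.5 -55.1  64.   57. ] ty -25.56 z [ 0.002  0.    -1.   ] F [ 1.  -0.6  0.5] T [-0.005 -0.005  0.597] w 0.0456 26.2
```

Call:
servo_tool:
  series:
    - {"dx":0,"dy":0,"dz":0,"wx":0,"wy":0,"wz":0}

```text
time_s: 14.7
ee_pos: [0.4162, -0.378, 0.2597]
tcp_rot: [[0.431, 0.903, 0.002], [0.903, -0.431, -0.0], [0.001, 0.002, -1.0]]
force: [0.1, 0.4, 1.2]
width: 0.0458
gripper_force: 26.2
```

```bash
python3 s.py
```

```text
14.7 p [ 0.4162 -0.378   0.2597] q [-15.8  49.9  74.3 112.5 -55.1  64.   57.1] ty -25.5 z [ 0.002 -0.    -1.   ] F [0.1 0.4 1.2] T [ 0.125 -0.072  0.406] w 0.0458 26.2
```

Call:
servo_tool:
  series:
    - {"dx":0,"dy":0,"dz":0,"wx":0,"wy":0,"wz":-0.8}

```text
time_s: 14.78
ee_pos: [0.4161, -0.378, 0.2597]
tcp_rot: [[0.442, 0.897, 0.003], [0.897, -0.442, 0.0], [0.001, 0.002, -1.0]]
force: [-0.1, 0.1, 1.0]
width: 0.0458
gripper_force: 26.2
```

```bash
python3 s.py
```

```text
14.78 p [ 0.4161 -0.378   0.2597] q [-15.9  50.   74.4 112.5 -55.2  64.1  56.5] ty -26.2 z [ 0.003  0.    -1.   ] F [-0.1  0.1  1. ] T [ 0.011 -0.01   0.746] w 0.0458 26.2
```

Torque is 0.75 N m on the stop: snug, and under 1.3. Now I regrip the hexagon with a counter-clockwise bias so that closing cannot tighten the nut, then turn back to the slot.

Call:
servo_tool:
  grip: 66
  series:
    - {"dx":0,"dy":0,"dz":0,"wx":0,"wy":0,"wz":0}
    - {"dx":0,"dy":0,"dz":0,"wx":0,"wy":0,"wz":0}
    - {"dx":0,"dy":0,"dz":0,"wx":0,"wy":0,"wz":0}
    - {"dx":0,"dy":0,"dz":0,"wx":0,"wy":0,"wz":6}
    - {"dx":0,"dy":0,"dz":0,"wx":0,"wy":0,"wz":6}
    - {"dx":0,"dy":0,"dz":0,"wx":0,"wy":0,"wz":6}
    - {"dx":0,"dy":0,"dz":0,"wx":0,"wy":0,"wz":6}
    - {"dx":0,"dy":0,"dz":0,"wx":0,"wy":0,"wz":6}
    - {"dx":0,"dy":0,"dz":-13,"wx":0,"wy":0,"wz":5}
    - {"dx":0,"dy":0,"dz":-14,"wx":0,"wy":0,"wz":0}
    - {"dx":0,"dy":0,"dz":0,"wx":0,"wy":0,"wz":0}

```text
time_s: 15.7
ee_pos: [0.4151, -0.3767, 0.23]
tcp_rot: [[-0.147, 0.989, -0.0], [0.989, 0.147, 0.006], [0.006, 0.001, -1.0]]
force: [0.3, 0.0, -0.5]
width: 0.0654
gripper_force: 0.0
```

Call:
servo_tool:
  grip: 48
  series:
    - {"dx":0,"dy":0,"dz":0,"wx":0,"wy":0,"wz":0}
    - {"dx":0,"dy":0,"dz":0,"wx":0,"wy":0,"wz":0}
    - {"dx":0,"dy":0,"dz":0,"wx":0,"wy":0,"wz":0}
    - {"dx":0,"dy":0,"dz":0,"wx":0,"wy":0,"wz":0}
    - {"dx":0,"dy":0,"dz":0,"wx":0,"wy":0,"wz":0}
    - {"dx":0,"dy":0,"dz":0,"wx":0,"wy":0,"wz":0}

```text
time_s: 16.2
ee_pos: [0.4161, -0.3775, 0.2324]
tcp_rot: [[-0.15, 0.989, 0.002], [0.989, 0.15, 0.003], [0.003, 0.003, -1.0]]
force: [0.7, 1.9, -1.7]
width: 0.0499
gripper_force: 62.0
```

```bash
python3 s.py
```

```text
16.2 p [ 0.4161 -0.3775  0.2324] q [-11.8  45.6  65.9 113.  -51.1  57.3  88. ] ty 8.62 z [ 0.002  0.003 -1.   ] F [ 0.7  1.9 -1.7] T [ 0.406 -0.067 -0.078] w 0.0499 62.0
```

Call:
servo_tool:
  series:
    - {"dx":0,"dy":0,"dz":0.04,"wx":0,"wy":0,"wz":6}
    - {"dx":0,"dy":0,"dz":0.04,"wx":0,"wy":0,"wz":7}
    - {"dx":0,"dy":0,"dz":0.04,"wx":0,"wy":0,"wz":7}
    - {"dx":0,"dy":0,"dz":0.04,"wx":0,"wy":0,"wz":7}
    - {"dx":0,"dy":0,"dz":0.04,"wx":0,"wy":0,"wz":6}
    - {"dx":0,"dy":0,"dz":0,"wx":0,"wy":0,"wz":3.8}
    - {"dx":0,"dy":0,"dz":0,"wx":0,"wy":0,"wz":0}
    - {"dx":0,"dy":0,"dz":0,"wx":0,"wy":0,"wz":0}

```text
time_s: 16.87
ee_pos: [0.4158, -0.3778, 0.2327]
tcp_rot: [[-0.711, 0.703, 0.0], [0.703, 0.711, 0.004], [0.002, 0.003, -1.0]]
force: [1.2, 1.0, -2.7]
width: 0.0501
gripper_force: 63.2
```

```bash
python3 s.py
```

```text
16.87 p [ 0.4158 -0.3778  0.2327] q [ -7.8  39.9  58.9 112.8 -43.6  53.1 119.2] ty 45.34 z [ 0.     0.004 -1.   ] F [ 1.2  1.  -2.7] T [ 0.202 -0.024  0.168] w 0.0501 63.2
```

Call:
servo_tool:
  grip: 85
  series:
    - {"dx":0,"dy":0,"dz":0,"wx":0,"wy":0,"wz":0}
    - {"dx":0,"dy":0,"dz":0,"wx":0,"wy":0,"wz":0}
    - {"dx":0,"dy":0,"dz":0,"wx":0,"wy":0,"wz":0}
    - {"dx":0,"dy":0,"dz":30,"wx":0,"wy":0,"wz":0}
    - {"dx":0,"dy":0,"dz":40,"wx":0,"wy":0,"wz":0}
    - {"dx":0,"dy":0,"dz":40,"wx":0,"wy":0,"wz":0}
    - {"dx":0,"dy":0,"dz":30,"wx":0,"wy":0,"wz":0}
    - {"dx":0,"dy":0,"dz":0,"wx":0,"wy":0,"wz":0}
    - {"dx":0,"dy":0,"dz":0,"wx":0,"wy":0,"wz":0}
    - {"dx":0,"dy":0,"dz":0,"wx":0,"wy":0,"wz":0}

```text
time_s: 17.7
ee_pos: [0.4158, -0.3778, 0.3725]
tcp_rot: [[-0.712, 0.702, 0.0], [0.702, 0.712, 0.003], [0.002, 0.003, -1.0]]
force: [0.0, -0.2, -1.6]
width: 0.0849
gripper_force: 0.0
```

```bash
python3 - <<'E'
from m import *
f=grab("wrist"); measure(f,.4157,-.3775)
def ortho(zp,n=280,s=.00025):
    r_,c_=np.mgrid[:n,:n]; X=np.stack([.4157+(n/2-r_)*s,-.3775+(n/2-c_)*s,np.full(r_.shape,zp)],-1)
    p=proj(f,X).astype(np.float32).reshape(n,n,2); return cv2.remap(f["img"],p[...,0],p[...,1],cv2.INTER_CUBIC)
a=ortho(.1)
for k in range(6):
    t=np.radians(-14.45+60*k); p=lambda R:(int(140-R*np.sin(t)/.00025),int(140-R*np.cos(t)/.00025)); cv2.line(a,p(.026),p(.03),(255,0,0),1)
save(np.hstack([a,ortho(.087)]),"o2",1.4)
E
python3 s.py
```

```text
top 0.10853805966313046 415.67083740234375 -377.44488525390625 16.580245971679688
saw 48 [ 0.4161 -0.378 ] 165.44013035560326
17.75 p [ 0.4157 -0.3774  0.3716] q [-17.4  30.6  71.8 108.  -32.2  65.6 111.8] ty 45.41 z [-0.001  0.004 -1.   ] F [ 0.1 -0.5 -0.2] T [-0.034 -0.006 -0.006] w 0.085 0.0
```

View pics/o2.png

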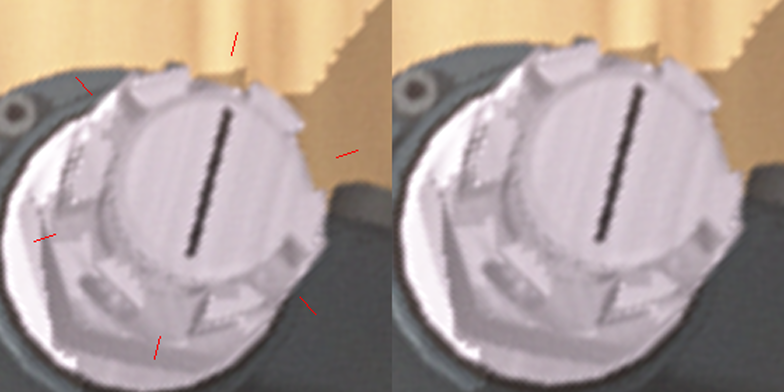

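The slots at top and bottom of the rectified view line up with the saw mark and the red ticks at (234,43) and (157,347). The nut is set. Next, the pin.

Call:
servo_tool:
  series:
    - {"dx":4,"dy":30,"dz":0,"wx":0,"wy":0,"wz":0}
    - {"dx":4,"dy":35,"dz":0,"wx":0,"wy":0,"wz":0}
    - {"dx":4,"dy":37,"dz":0,"wx":0,"wy":0,"wz":0}
    - {"dx":4,"dy":37,"dz":0,"wx":0,"wy":0,"wz":0}
    - {"dx":4,"dy":37,"dz":0,"wx":0,"wy":0,"wz":0}
    - {"dx":4,"dy":37,"dz":0,"wx":0,"wy":0,"wz":0}
    - {"dx":4,"dy":37,"dz":0,"wx":0,"wy":0,"wz":0}
    - {"dx":4,"dy":37,"dz":-4,"wx":0,"wy":0,"wz":0}
    - {"dx":4,"dy":35,"dz":-4,"wx":0,"wy":0,"wz":-1.5}
    - {"dx":4,"dy":25,"dz":-4,"wx":0,"wy":0,"wz":-1.5}
    - {"dx":0,"dy":0,"dz":0,"wx":0,"wy":0,"wz":0}
    - {"dx":0,"dy":0,"dz":0,"wx":0,"wy":0,"wz":0}
    - {"dx":0,"dy":0,"dz":0,"wx":0,"wy":0,"wz":0}
    - {"dx":0,"dy":0,"dz":0,"wx":0,"wy":0,"wz":0}

```text
time_s: 18.92
ee_pos: [0.4553, -0.0323, 0.3604]
tcp_rot: [[-0.673, 0.74, -0.0], [0.74, 0.673, 0.002], [0.002, 0.001, -1.0]]
force: [0.5, 0.4, 1.3]
width: 0.0848
gripper_force: 0.0
```

```bash
python3 s.py
python3 - <<'E'
from h import *
import pickle
f=grab("wrist"); pickle.dump(f,open("f3.pkl","wb")); P=xyz(f)
h=cv2.cvtColor(f["img"],cv2.COLOR_RGB2HSV); g=f["img"].min(-1)
m=((h[...,1]<70)&(h[...,2]>120)&(P[...,2]<.03)&(P[...,2]>-.01)&(np.hypot(P[...,0]-.465,P[...,1]+.035)<.09)).astype(np.uint8)
n,l,s,c=cv2.connectedComponentsWithStats(m)
for i in sorted(range(1,n),key=lambda i:-s[i,4])[:3]: print(s[i],c[i])
i=max(range(1,n),key=lambda i:s[i,4]); uv=np.argwhere(l==i)[:,::-1]; X=onz(f,uv,.0065)[:,:2]
# T bar vs shank: fit line by principal axis, then refine
best=None
d0=X.mean(0); w=np.linalg.svd(X-d0,full_matrices=False)[2][0]; w=w if w[1]<0 else -w
for _ in range(5):
    t=(X-d0)@w; nrm=np.array([-w[1],w[0]]); sh=X[(t>t.max()-70)&(t<t.max()-8)]
    d0=sh.mean(0); w2=np.linalg.svd(sh-d0,full_matrices=False)[2][0]; w=w2 if w2@w>0 else -w2
t=(X-d0)@w; s_=(X-d0)@np.array([-w[1],w[0]])
nose=d0+w*t.max(); back=d0+w*t.min(); bar=t<t.min()+8
print("dir",np.degrees(np.arctan2(w[1],w[0])),"nose",nose.round(4),"back",back.round(4),"len",t.max()-t.min(),"bar half",s_[bar].min(),s_[bar].max(),"T",(nose-w*.1).round(4))
q=P[(P[...,2]>.03)&(P[...,2]<.12)&(P[...,0]<.5)]; T=nose-w*.082; d=np.hypot(*(q[:,:2]-T).T); k=d.argmin(); print("near",d[k],q[k])
v=f["img"].copy(); v[l==i]=(255,0,0); save(v,"w3",1.2)
E
```

```text
18.92 p [ 0.4553 -0.0323  0.3604] q [-76.7  21.   88.3 122.1 -24.7  59.8  66.8] ty 42.27 z [-0.     0.002 -1.   ] F [0.5 0.4 1.3] T [-0.046 -0.034 -0.042] w 0.0848 0.0
[ 259  143   50   97 1116] [283.7078853  176.23476703]
[350 232   2   2   3] [350.33333333 232.33333333]
[220 235   1   1   1] [220. 235.]<stdin>:14: RuntimeWarning: Mean of empty slice.
  ret = um.true_divide(
Traceback (most recent call last):
IndexError: index 0 is out of bounds for axis 0 with size 0
```

```bash
cat > pin.py <<'E'
from h import *
def pin(f,zp=.0065,zlo=-.01,zhi=.03,c=(.465,-.035),rad=.09):
    P=xyz(f); h=cv2.cvtColor(f["img"],cv2.COLOR_RGB2HSV)
    m=((h[...,1]<70)&(h[...,2]>120)&(P[...,2]<zhi)&(P[...,2]>zlo)&(np.hypot(P[...,0]-c[0],P[...,1]-c[1])<rad)).astype(np.uint8)
    n,l,s,_=cv2.connectedComponentsWithStats(m); i=1+s[1:,4].argmax()
    X=onz(f,np.argwhere(l==i)[:,::-1],zp)[:,:2]
    d0=X.mean(0); w=np.linalg.svd(X-d0,full_matrices=False)[2][0]; w=w if w[1]<0 else -w
    for _ in range(6):
        t=(X-d0)@w; sh=X[(t>t.max()-.07)&(t<t.max()-.008)]
        d0=sh.mean(0); w2=np.linalg.svd(sh-d0,full_matrices=False)[2][0]; w=w2 if w2@w>0 else -w2
    t=(X-d0)@w; s_=(X-d0)@np.array([-w[1],w[0]]); bar=t<t.min()+.008
    nose=d0+w*t.max(); back=d0+w*t.min()
    print("dir",np.degrees(np.arctan2(w[1],w[0])),"nose",nose.round(4),"back",back.round(4),"len",t.max()-t.min(),"bar",s_[bar].min(),s_[bar].max(),"z",np.median(P[...,2][l==i]))
    return P,nose,back,w,l==i
E
python3 - <<'E'
from pin import *
import pickle
f=pickle.load(open("f3.pkl","rb")); P,nose,back,w,m=pin(f)
G=back+w*.0265; print("grasp",G.round(4))
q=P[(P[...,2]>.03)&(P[...,2]<.12)&(P[...,0]<.55)&(np.hypot(P[...,0]-.455,P[...,1]+.03)<.2)]; d=np.hypot(*(q[:,:2]-G).T); k=d.argmin(); print("near",d[k],q[k])
v=f["img"].copy(); v[m]=(255,0,0); save(v,"w3",1.2)
E
```

```text
dir -47.438326552853695 nose [ 0.5008 -0.074 ] back [0.4291 0.0042] len 0.10609724832399278 bar -0.024947551521485683 0.024957967953067987 z 0.014437189741141492
grasp [ 0.447  -0.0153]
near 0.08139880046359178 [ 0.47883309 -0.09026292  0.05910668]
```

View pics/w3.png

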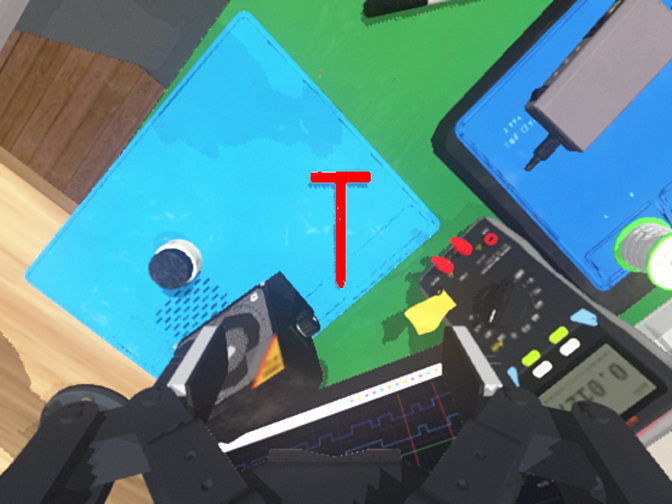

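The mask covers the pin cleanly: T bar at (340,177), nose at (340,285), with the speaker clear to the left. I'll check the mat height.

Run:
```python
from pin import *
import pickle
f=pickle.load(open("f3.pkl","rb")); P,nose,back,w,m=pin(f)
d=cv2.dilate(m.astype(np.uint8),np.ones((15,15)))>0; e=cv2.dilate(m.astype(np.uint8),np.ones((7,7)))>0
ring=d&~e; print("mat",np.percentile(P[...,2][ring],[10,50,90]),"pin",np.percentile(P[...,2][m],[10,50,90]))
top=pickle.load(open("f0.pkl","rb"))["top"]; Q=xyz(top); k=np.hypot(Q[...,0]-.40,Q[...,1]+.04)<.02; print("top mat",np.median(Q[...,2][k]))
for z in(.009,.012): P,nose,back,w,_=pin(f,z); print((back+w*.0265).round(4))
```

```text
dir -47.438326552853695 nose [ 0.5008 -0.074 ] back [0.4291 0.0042] len 0.10609724832399278 bar -0.024947551521485683 0.024957967953067987 z 0.014437189741141492
mat [0.00523801 0.00617611 0.00714019] pin [0.0127777  0.01443719 0.01564355]
top mat 0.0038931851577919713
dir -47.438326552853695 nose [ 0.5001 -0.0732] back [0.4288 0.0044] len 0.10527964677746215 bar -0.02475530189175122 0.024765638052726392 z 0.014437189741141492
[ 0.4468 -0.0151]
dir -47.43818122861688 nose [ 0.4991 -0.0722] back [0.4286 0.0046] len 0.10429857574664392 bar -0.024524446577255943 0.02453499728062612 z 0.014437189741141492
[ 0.4465 -0.0149]
```

Call:
servo_tool:
  series:
    - {"dx":-8.6,"dy":17.3,"dz":0,"wx":0,"wy":0,"wz":0.3}
    - {"dx":0,"dy":0,"dz":-30,"wx":0,"wy":0,"wz":0}
    - {"dx":0,"dy":0,"dz":-40,"wx":0,"wy":0,"wz":0}
    - {"dx":0,"dy":0,"dz":-40,"wx":0,"wy":0,"wz":0}
    - {"dx":0,"dy":0,"dz":-30,"wx":0,"wy":0,"wz":0}
    - {"dx":0,"dy":0,"dz":-22,"wx":0,"wy":0,"wz":0}
    - {"dx":0,"dy":0,"dz":0,"wx":0,"wy":0,"wz":0}
    - {"dx":0,"dy":0,"dz":0,"wx":0,"wy":0,"wz":0}
    - {"dx":0,"dy":0,"dz":0,"wx":0,"wy":0,"wz":0}

```text
time_s: 19.72
ee_pos: [0.4482, -0.0149, 0.2]
tcp_rot: [[-0.677, 0.736, 0.003], [0.736, 0.677, 0.003], [0.0, 0.004, -1.0]]
force: [-1.0, -0.6, 0.4]
width: 0.0849
gripper_force: 0.0
```

```bash
python3 s.py
```

```text
19.72 p [ 0.4482 -0.0149  0.2   ] q [-51.   29.4  55.  128.5 -38.8  40.3  74.3] ty 42.59 z [ 0.003  0.003 -1.   ] F [-1.  -0.6  0.4] T [-0.046 -0.051 -0.009] w 0.0849 0.0
```

Call:
servo_tool:
  series:
    - {"dx":-1.5,"dy":0,"dz":-12,"wx":0,"wy":0,"wz":0}
    - {"dx":0,"dy":0,"dz":-10,"wx":0,"wy":0,"wz":0}
    - {"dx":0,"dy":0,"dz":0,"wx":0,"wy":0,"wz":0}
    - {"dx":0,"dy":0,"dz":0,"wx":0,"wy":0,"wz":0}

```text
time_s: 20.05
ee_pos: [0.4467, -0.0139, 0.1781]
tcp_rot: [[-0.678, 0.735, 0.003], [0.735, 0.678, 0.004], [0.0, 0.005, -1.0]]
force: [-0.5, -0.1, 1.1]
width: 0.0852
gripper_force: 0.0
```

Call:
servo_tool:
  grip: 3
  series:
    - {"dx":0,"dy":0,"dz":0,"wx":0,"wy":0,"wz":0}
    - {"dx":0,"dy":0,"dz":0,"wx":0,"wy":0,"wz":0}
    - {"dx":0,"dy":0,"dz":0,"wx":0,"wy":0,"wz":0}
    - {"dx":0,"dy":0,"dz":0,"wx":0,"wy":0,"wz":0}
    - {"dx":0,"dy":0,"dz":0,"wx":0,"wy":0,"wz":0}
    - {"dx":0,"dy":0,"dz":0,"wx":0,"wy":0,"wz":0}
    - {"dx":0,"dy":0,"dz":0,"wx":0,"wy":0,"wz":0}
    - {"dx":0,"dy":0,"dz":0,"wx":0,"wy":0,"wz":0}
    - {"dx":0,"dy":0,"dz":0,"wx":0,"wy":0,"wz":0}
    - {"dx":0,"dy":0,"dz":0,"wx":0,"wy":0,"wz":0}

```text
time_s: 20.88
ee_pos: [0.4471, -0.0154, 0.1789]
tcp_rot: [[-0.677, 0.736, 0.003], [0.736, 0.677, 0.003], [0.0, 0.005, -1.0]]
force: [-3.8, -2.0, 20.9]
width: 0.0062
gripper_force: 62.5
```

```bash
python3 s.py
```

```text
20.88 p [ 0.4471 -0.0154  0.1789] q [-48.1  31.4  51.6 128.8 -41.9  38.   76.8] ty 42.62 z [ 0.003  0.003 -1.   ] F [-3.8 -2.  20.9] T [-0.42   0.937  0.029] w 0.0062 62.5
```

Call:
servo_tool:
  series:
    - {"dx":0,"dy":0,"dz":10,"wx":0,"wy":0,"wz":0}
    - {"dx":0,"dy":0,"dz":20,"wx":0,"wy":0,"wz":0}
    - {"dx":0,"dy":0,"dz":30,"wx":0,"wy":0,"wz":0}
    - {"dx":0,"dy":0,"dz":30,"wx":0,"wy":0,"wz":0}
    - {"dx":0,"dy":0,"dz":25,"wx":0,"wy":0,"wz":0}
    - {"dx":0,"dy":0,"dz":0,"wx":0,"wy":0,"wz":0}
    - {"dx":0,"dy":0,"dz":0,"wx":0,"wy":0,"wz":0}
    - {"dx":0,"dy":0,"dz":0,"wx":0,"wy":0,"wz":0}

```text
time_s: 21.55
ee_pos: [0.4452, -0.0132, 0.2911]
tcp_rot: [[-0.679, 0.734, -0.001], [0.734, 0.679, 0.004], [0.003, 0.002, -1.0]]
force: [-0.2, 0.2, -0.4]
width: 0.0063
gripper_force: 58.8
```

```bash
python3 s.py
python3 - <<'E'
from h import *
import pickle
f=grab("wrist"); pickle.dump(f,open("f4.pkl","wb")); T=np.array(f["tool_from_camera"])
z=f["range_z"]; h,w=z.shape; u,v=np.meshgrid(np.arange(w),np.arange(h))
p=cv2.undistortPoints(np.stack([u,v],-1).reshape(-1,1,2).astype(float),f["K"],f["D"]).reshape(h,w,2)
C=np.concatenate([p*z[...,None],z[...,None]],-1)@T[:3,:3].T+T[:3,3]
m=(z>0)&(abs(C[...,1])<.045)&(C[...,2]>.15)&(C[...,2]<.185)
hs=cv2.cvtColor(f["img"],cv2.COLOR_RGB2HSV)
m&=(hs[...,1]<70)&(hs[...,2]>100)
Q=C[m]; print(m.sum(),Q.min(0).round(4),Q.max(0).round(4))
for a in np.arange(-.09,.06,.01):
    k=(Q[:,0]>a)&(Q[:,0]<a+.01)
    if k.sum()>3: print(a.round(2),k.sum(),"y",Q[k,1].mean().round(4),Q[k,1].min().round(4),Q[k,1].max().round(4),"z",np.median(Q[k,2]).round(4))
save(f["img"],"w4",1.2)
E
```

```text
21.55 p [ 0.4452 -0.0132  0.2911] q [-65.9  19.4  71.1 126.6 -24.7  49.6  63.5] ty 42.76 z [-0.001  0.004 -1.   ] F [-0.2  0.2 -0.4] T [-0.017  0.047 -0.015] w 0.0063 58.8
4256 [-0.0645 -0.0253  0.1501] [0.0272 0.0242 0.1713]
-0.07 25 y -0.0005 -0.0046 0.0039 z 0.165
-0.06 222 y -0.0004 -0.0046 0.0038 z 0.1647
-0.05 229 y -0.0004 -0.0045 0.0037 z 0.1645
-0.04 221 y -0.0004 -0.0045 0.0036 z 0.1646
-0.03 213 y -0.0005 -0.0038 0.003 z 0.1643
-0.02 203 y -0.0004 -0.0034 0.0024 z 0.1641
-0.01 213 y -0.0005 -0.0034 0.0023 z 0.1642
-0.0 246 y -0.0005 -0.0108 0.0117 z 0.1641
0.01 853 y -0.0005 -0.0247 0.024 z 0.1638
0.02 1831 y -0.0005 -0.0253 0.0242 z 0.1647
```

View pics/w4.png

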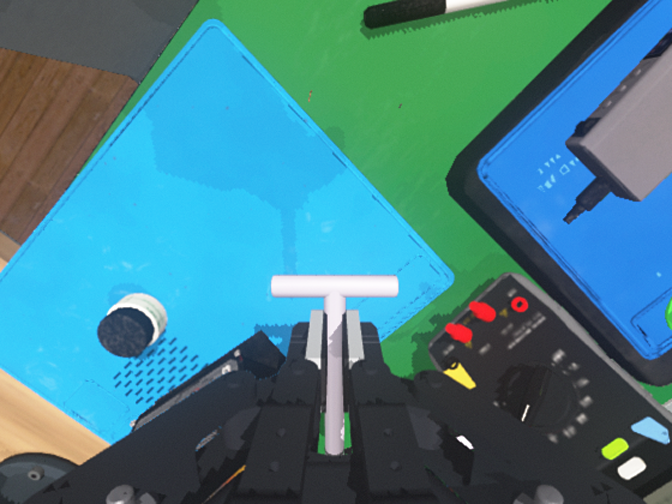

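The pin is held level along tool −x with the bar centre 23 mm behind the TCP, and the jar and marker are untouched. Before moving in I'll check the turquoise look-alike's clearance to the pre-insert pose.

Run:
```python
from h import *
import pickle
f=pickle.load(open("f0.pkl","rb"))["top"]; Q=xyz(f).reshape(-1,3); Q=Q[(Q[:,2]>.06)&(Q[:,2]<.3)]
d=np.array([.9684,-.2495]); y=np.array([.2495,.9684]); T=np.array([.2973,-.347]); s=(Q[:,:2]-T)
k=(np.hypot(*s.T)<.14); q=Q[k]; t=s[k]@d; n=s[k]@y
for lo in(.06,.08,.1,.12):
    j=(q[:,2]>lo)&(t<.03); print(lo,j.sum(), (t[j].max(),n[j].min(),np.hypot(t[j],n[j]).min(),q[j,2].max(),q[j].mean(0).round(3)) if j.any() else 0)
```

```text
0.06 199 (np.float64(-0.11210411384318689), np.float64(0.004372863761493194), np.float64(0.11599865731305387), np.float64(0.10775054836597897), array([ 0.182, -0.286,  0.091]))
0.08 184 (np.float64(-0.11210411384318689), np.float64(0.004372863761493194), np.float64(0.11599865731305387), np.float64(0.10775054836597897), array([ 0.182, -0.287,  0.093]))
0.1 64 (np.float64(-0.12457725530439556), np.float64(0.013910772684316867), np.float64(0.1282204947972636), np.float64(0.10775054836597897), array([ 0.177, -0.286,  0.104]))
0.12 0 0
```

Call:
servo_tool:
  series:
    - {"dx":-8,"dy":-15,"dz":20,"wx":0,"wy":0,"wz":3.3}
    - {"dx":-14,"dy":-30,"dz":19,"wx":0,"wy":0,"wz":3.3}
    - {"dx":-16,"dy":-37,"dz":0,"wx":0,"wy":0,"wz":3.3}
    - {"dx":-16,"dy":-37,"dz":0,"wx":0,"wy":0,"wz":3.3}
    - {"dx":-16,"dy":-37,"dz":0,"wx":0,"wy":0,"wz":3.3}
    - {"dx":-16,"dy":-37,"dz":0,"wx":0,"wy":0,"wz":3.3}
    - {"dx":-16,"dy":-37,"dz":0,"wx":0,"wy":0,"wz":3.3}
    - {"dx":-16,"dy":-37,"dz":0,"wx":0,"wy":0,"wz":3.3}
    - {"dx":-16,"dy":-37,"dz":0,"wx":0,"wy":0,"wz":3.3}
    - {"dx":-14,"dy":-29,"dz":0,"wx":0,"wy":0,"wz":3.1}
    - {"dx":0,"dy":0,"dz":0,"wx":0,"wy":0,"wz":0}
    - {"dx":0,"dy":0,"dz":0,"wx":0,"wy":0,"wz":0}
    - {"dx":0,"dy":0,"dz":0,"wx":0,"wy":0,"wz":0}

```text
time_s: 22.68
ee_pos: [0.3096, -0.3306, 0.3269]
tcp_rot: [[-0.96, 0.279, -0.007], [0.279, 0.96, 0.004], [0.007, 0.002, -1.0]]
force: [-0.7, 0.2, -0.3]
width: 0.006
gripper_force: 59.3
```

```bash
python3 s.py
```

```text
22.68 p [ 0.3096 -0.3306  0.3269] q [-21.9  12.4  70.3 124.  -14.5  53.  130.6] ty 73.81 z [-0.007  0.004 -1.   ] F [-0.7  0.2 -0.3] T [-0.001 -0.011 -0.001] w 0.006 59.3
```

Call:
servo_tool:
  series:
    - {"dx":-12.2,"dy":-15.9,"dz":0,"wx":0,"wy":0,"wz":1.75}
    - {"dx":0,"dy":0,"dz":-20,"wx":0,"wy":0,"wz":0}
    - {"dx":0,"dy":0,"dz":-25,"wx":0,"wy":0,"wz":0}
    - {"dx":0,"dy":0,"dz":-20,"wx":0,"wy":0,"wz":0}
    - {"dx":0,"dy":0,"dz":0,"wx":0,"wy":0,"wz":0}
    - {"dx":0,"dy":0,"dz":0,"wx":0,"wy":0,"wz":0}
    - {"dx":0,"dy":0,"dz":0,"wx":0,"wy":0,"wz":0}
    - {"dx":0,"dy":0,"dz":0,"wx":0,"wy":0,"wz":0}

```text
time_s: 23.35
ee_pos: [0.2994, -0.3466, 0.2641]
tcp_rot: [[-0.969, 0.245, -0.002], [0.245, 0.969, 0.001], [0.002, 0.0, -1.0]]
force: [-0.1, 0.5, -0.6]
width: 0.0061
gripper_force: 59.3
```

```bash
python3 s.py
python3 - <<'E'
from h import *
f=grab("wrist"); o=r.get_obs(); P=xyz(f); hs=cv2.cvtColor(f["img"],cv2.COLOR_RGB2HSV)
d=np.array([.9684,-.2495]); y=np.array([.2495,.9684]); A=np.array([.4157,-.3775])
s=P[...,:2]-A; t=s@d; n=s@y
m=(P[...,2]>.085)&(P[...,2]<.108)&(hs[...,1]<70)&(hs[...,2]>100)&(t<-.035)&(t>-.16)&(abs(n)<.035)
print(m.sum(),t[m].min(),t[m].max())
for a in np.arange(-.16,-.03,.01):
    k=m&(t>a)&(t<a+.01)
    if k.sum()>5: print(a.round(2),k.sum(),"n mid",((n[k].min()+n[k].max())/2).round(4),n[k].mean().round(4),"z",np.percentile(P[k][:,2],80).round(4))
k=(np.hypot(s[...,0],s[...,1])<.013)&(P[...,2]>.1)&(P[...,2]<.115); print("spindle top",k.sum(),np.median(P[k][:,2]) if k.any() else 0)
E
```

```text
23.35 p [ 0.2994 -0.3466  0.2641] q [ -8.5  21.2  60.1 125.8 -25.6  46.3 144. ] ty 75.81 z [-0.002  0.001 -1.   ] F [-0.1  0.5 -0.6] T [-0.04   0.014  0.014] w 0.0061 59.3
4103 -0.1479186584139942 -0.05678883001600517
-0.15 1919 n mid 0.0009 0.0009 z 0.1003
-0.14 654 n mid 0.0012 0.001 z 0.1026
-0.13 216 n mid 0.0047 0.001 z 0.1005
-0.12 211 n mid 0.001 0.001 z 0.1005
-0.11 199 n mid 0.001 0.0011 z 0.1004
-0.1 211 n mid 0.0011 0.0011 z 0.1003
-0.09 217 n mid 0.0011 0.0011 z 0.1001
-0.08 231 n mid 0.0012 0.0011 z 0.1
-0.07 232 n mid 0.0012 0.0013 z 0.1
-0.06 13 n mid 0.0015 0.0023 z 0.0994
spindle top 0 0
```

Call:
servo_tool:
  series:
    - {"dx":-0.3,"dy":-1.1,"dz":-1.8,"wx":0,"wy":0,"wz":-0.25}
    - {"dx":0,"dy":0,"dz":0,"wx":0,"wy":0,"wz":0}
    - {"dx":9.7,"dy":-2.5,"dz":0,"wx":0,"wy":0,"wz":0}
    - {"dx":9.7,"dy":-2.5,"dz":0,"wx":0,"wy":0,"wz":0}
    - {"dx":9.7,"dy":-2.5,"dz":0,"wx":0,"wy":0,"wz":0}
    - {"dx":5,"dy":-1.3,"dz":0,"wx":0,"wy":0,"wz":0}
    - {"dx":0,"dy":0,"dz":0,"wx":0,"wy":0,"wz":0}
    - {"dx":0,"dy":0,"dz":0,"wx":0,"wy":0,"wz":0}
    - {"dx":0,"dy":0,"dz":0,"wx":0,"wy":0,"wz":0}

```text
time_s: 24.15
ee_pos: [0.3319, -0.3567, 0.2611]
tcp_rot: [[-0.968, 0.251, -0.005], [0.251, 0.968, 0.002], [0.005, 0.001, -1.0]]
force: [0.7, 0.7, -0.0]
width: 0.0058
gripper_force: 59.5
```

```bash
cat > n.py <<'E'
from h import *
f=grab("wrist"); P=xyz(f); hs=cv2.cvtColor(f["img"],cv2.COLOR_RGB2HSV)
d=np.array([.9684,-.2495]); y=np.array([.2495,.9684]); A=np.array([.4157,-.3775])
s=P[...,:2]-A; t=s@d; n=s@y; o=r.get_obs(); e=np.array(o["ee_pos"][:2])-A
print("tcp t,n",(e@d).round(4),(e@y).round(4))
m=(P[...,2]>.085)&(P[...,2]<.106)&(hs[...,1]<70)&(hs[...,2]>100)&(t<-.03)&(t>-.16)&(abs(n)<.008)
for a in np.arange(-.16,-.03,.01):
    k=m&(t>a)&(t<a+.01)
    if k.sum()>5: print(a.round(2),k.sum(),n[k].mean().round(4),"z",np.percentile(P[k][:,2],80).round(4))
k=m|((abs(n)<.03)&(t<-.03)&(P[...,2]>.085)&(P[...,2]<.106)&(hs[...,1]<70)); print("back",np.percentile(t[k&(t>-.16)],.5))
k=(np.hypot(s[...,0],s[...,1])<.013)&(P[...,2]>.1)&(P[...,2]<.115); print("top",k.sum(),np.median(P[k][:,2]) if k.any() else 0)
E
python3 s.py; python3 n.py
```

```text
24.15 p [ 0.3319 -0.3567  0.2611] q [ -6.6  24.9  57.2 122.1 -28.4  47.8 143.5] ty 75.44 z [-0.005  0.002 -1.   ] F [ 0.7  0.7 -0. ] T [-0.061 -0.023 -0.035] w 0.0058 59.5
tcp t,n -0.0866 -0.0007
-0.12 424 -0.0001 z 0.0969
-0.11 437 -0.0003 z 0.0974
-0.1 448 0.0002 z 0.1006
-0.09 210 -0.0006 z 0.0974
-0.08 203 -0.0006 z 0.0974
-0.07 205 -0.0007 z 0.0975
-0.06 208 -0.0007 z 0.0971
-0.05 235 -0.0006 z 0.097
-0.04 228 -0.0007 z 0.097
back -0.11417855137327185
top 0 0
```

Call:
servo_tool:
  series:
    - {"dx":0.1,"dy":0.4,"dz":0.8,"wx":0,"wy":0,"wz":0}
    - {"dx":5,"dy":-1.3,"dz":0,"wx":0,"wy":0,"wz":0}
    - {"dx":5,"dy":-1.3,"dz":0,"wx":0,"wy":0,"wz":0}
    - {"dx":5,"dy":-1.3,"dz":0,"wx":0,"wy":0,"wz":0}
    - {"dx":0,"dy":0,"dz":0,"wx":0,"wy":0,"wz":0}

```text
time_s: 24.62
ee_pos: [0.349, -0.3603, 0.2623]
tcp_rot: [[-0.968, 0.249, -0.003], [0.249, 0.968, 0.001], [0.003, 0.0, -1.0]]
force: [-0.7, -0.5, 0.1]
width: 0.0061
gripper_force: 59.5
```

```bash
python3 s.py; python3 n.py
```

```text
24.62 p [ 0.349  -0.3603  0.2623] q [ -6.3  26.3  56.2 120.2 -29.2  48.6 143. ] ty 75.56 z [-0.003  0.001 -1.   ] F [-0.7 -0.5  0.1] T [-0.073  0.023 -0.004] w 0.0061 59.5
tcp t,n -0.0696 -0.0001
-0.1 576 0.0 z 0.0985
-0.09 543 0.0 z 0.0994
-0.08 219 0.0001 z 0.0986
-0.07 206 0.0001 z 0.0987
-0.06 199 0.0001 z 0.0985
-0.05 209 0.0001 z 0.0985
-0.04 210 0.0001 z 0.0983
back -0.0963888215933816
top 0 0
```

Call:
servo_tool:
  series:
    - {"dx":5,"dy":-1.3,"dz":-0.2,"wx":0,"wy":0,"wz":0}
    - {"dx":6,"dy":-1.55,"dz":0,"wx":0,"wy":0,"wz":0}
    - {"dx":6,"dy":-1.55,"dz":0,"wx":0,"wy":0,"wz":0}
    - {"dx":6,"dy":-1.55,"dz":0,"wx":0,"wy":0,"wz":0}
    - {"dx":5,"dy":-1.3,"dz":0,"wx":0,"wy":0,"wz":0}
    - {"dx":0,"dy":0,"dz":0,"wx":0,"wy":0,"wz":0}
    - {"dx":0,"dy":0,"dz":0,"wx":0,"wy":0,"wz":0}
    - {"dx":0,"dy":0,"dz":0,"wx":0,"wy":0,"wz":0}

```text
time_s: 25.33
ee_pos: [0.375, -0.3674, 0.2617]
tcp_rot: [[-0.968, 0.251, -0.005], [0.251, 0.968, 0.002], [0.005, 0.001, -1.0]]
force: [-0.4, 0.8, -0.6]
width: 0.0059
gripper_force: 59.7
```

```bash
python3 s.py; python3 n.py
```

```text
25.33 p [ 0.375  -0.3674  0.2617] q [ -5.3  28.7  54.7 117.  -30.7  50.  142.2] ty 75.45 z [-0.005  0.002 -1.   ] F [-0.4  0.8 -0.6] T [-0.075 -0.047 -0.005] w 0.0059 59.7
tcp t,n -0.0421 -0.0004
-0.07 712 -0.0001 z 0.0979
-0.06 496 0.0 z 0.1001
-0.05 216 -0.0002 z 0.098
-0.04 204 -0.0002 z 0.098
back -0.06975939078644776
top 769 0.10859422214342392
```

Call:
servo_tool:
  series:
    - {"dx":2,"dy":-0.5,"dz":0.2,"wx":0,"wy":0,"wz":0}
    - {"dx":2,"dy":-0.5,"dz":0,"wx":0,"wy":0,"wz":0}
    - {"dx":0,"dy":0,"dz":0,"wx":0,"wy":0,"wz":0}
    - {"dx":0,"dy":0,"dz":0,"wx":0,"wy":0,"wz":0}

```text
time_s: 25.72
ee_pos: [0.3794, -0.3683, 0.262]
tcp_rot: [[-0.968, 0.251, -0.004], [0.251, 0.968, 0.002], [0.004, 0.001, -1.0]]
force: [-0.4, 0.4, -0.8]
width: 0.0061
gripper_force: 59.7
```

Call:
servo_tool:
  grip: 60
  series:
    - {"dx":0,"dy":0,"dz":0,"wx":0,"wy":0,"wz":0}
    - {"dx":0,"dy":0,"dz":0,"wx":0,"wy":0,"wz":0}
    - {"dx":0,"dy":0,"dz":0,"wx":0,"wy":0,"wz":0}
    - {"dx":0,"dy":0,"dz":0,"wx":0,"wy":0,"wz":0}
    - {"dx":0,"dy":0,"dz":0,"wx":0,"wy":0,"wz":0}
    - {"dx":0,"dy":0,"dz":15,"wx":0,"wy":0,"wz":0}
    - {"dx":0,"dy":0,"dz":30,"wx":0,"wy":0,"wz":0}
    - {"dx":-19,"dy":5,"dz":15,"wx":0,"wy":0,"wz":0}
    - {"dx":-29,"dy":7.5,"dz":0,"wx":0,"wy":0,"wz":0}
    - {"dx":0,"dy":0,"dz":0,"wx":0,"wy":0,"wz":0}

```text
time_s: 26.55
ee_pos: [0.3258, -0.3558, 0.3217]
tcp_rot: [[-0.967, 0.257, -0.006], [0.257, 0.967, 0.006], [0.007, 0.005, -1.0]]
force: [-0.8, 0.0, -0.8]
width: 0.0602
gripper_force: 0.0
```

Call:
servo_tool:
  grip: 0
  series:
    - {"dx":0,"dy":0,"dz":0,"wx":0,"wy":0,"wz":0}
    - {"dx":0,"dy":0,"dz":0,"wx":0,"wy":0,"wz":0}
    - {"dx":0,"dy":0,"dz":0,"wx":0,"wy":0,"wz":0}
    - {"dx":0,"dy":0,"dz":0,"wx":0,"wy":0,"wz":0}
    - {"dx":0,"dy":0,"dz":0,"wx":0,"wy":0,"wz":0}
    - {"dx":0,"dy":0,"dz":0,"wx":0,"wy":0,"wz":0}

```text
time_s: 27.05
ee_pos: [0.3318, -0.3559, 0.3219]
tcp_rot: [[-0.968, 0.25, -0.005], [0.25, 0.968, 0.001], [0.005, 0.0, -1.0]]
force: [-0.8, -0.2, 0.3]
width: 0.0005
gripper_force: 0.0
```

```bash
python3 s.py; sed -i 's/(t<-.03)&(t>-.16)&(abs(n)<.008)/(t<-.027)\&(t>-.16)\&(abs(n)<.008)/' n.py
cat >> n.py <<'E'
q=(P[...,2]>.08)&(P[...,2]<.105)&(t>.026)&(t<.08)&(abs(n)<.01)&(hs[...,1]<70); print("far side",q.sum(),t[q].max() if q.any() else 0)
E
python3 n.py
```

```text
27.05 p [ 0.3318 -0.3559  0.3219] q [-13.8  18.4  64.4 120.  -20.4  53.8 137.3] ty 75.5 z [-0.005  0.001 -1.   ] F [-0.8 -0.2  0.3] T [ 0.048 -0.028  0.001] w 0.0005 0.0
tcp t,n -0.0868 -0.0001
back -0.06577897851200018
top 205 0.10850153715396962
far side 94 0.03777683889000684
```

Call:
servo_tool:
  series:
    - {"dx":-7.8,"dy":2,"dz":-12,"wx":0,"wy":0,"wz":0}
    - {"dx":0,"dy":0,"dz":-30,"wx":0,"wy":0,"wz":0}
    - {"dx":0,"dy":0,"dz":-20,"wx":0,"wy":0,"wz":0}
    - {"dx":0,"dy":0,"dz":0,"wx":0,"wy":0,"wz":0}
    - {"dx":0,"dy":0,"dz":0,"wx":0,"wy":0,"wz":0}
    - {"dx":0,"dy":0,"dz":0,"wx":0,"wy":0,"wz":0}
    - {"dx":7,"dy":-1.8,"dz":0,"wx":0,"wy":0,"wz":0}
    - {"dx":7,"dy":-1.8,"dz":0,"wx":0,"wy":0,"wz":0}
    - {"dx":4,"dy":-1,"dz":0,"wx":0,"wy":0,"wz":0}
    - {"dx":3,"dy":-0.8,"dz":0,"wx":0,"wy":0,"wz":0}
    - {"dx":0,"dy":0,"dz":0,"wx":0,"wy":0,"wz":0}

```text
time_s: 28.02
ee_pos: [0.3452, -0.3594, 0.2603]
tcp_rot: [[-0.968, 0.25, -0.004], [0.25, 0.968, 0.002], [0.004, 0.001, -1.0]]
force: [-0.8, -0.0, 1.0]
width: -0.0003
gripper_force: 0.3
```

```bash
python3 s.py; python3 n.py
```

```text
28.02 p [ 0.3452 -0.3594  0.2603] q [ -6.1  26.1  56.2 120.6 -29.2  48.3 143.2] ty 75.53 z [-0.004  0.002 -1.   ] F [-0.8 -0.   1. ] T [ 0.001  0.065 -0.025] w -0.0003 0.3
tcp t,n -0.0731 -0.0001
-0.09 319 0.0001 z 0.1034
-0.04 92 -0.0001 z 0.0962
back -0.08574329372257854
top 0 0
far side 0 0
```

Call:
servo_tool:
  series:
    - {"dx":3,"dy":-0.8,"dz":0,"wx":0,"wy":0,"wz":0}
    - {"dx":3,"dy":-0.8,"dz":0,"wx":0,"wy":0,"wz":0}
    - {"dx":3,"dy":-0.8,"dz":0,"wx":0,"wy":0,"wz":0}
    - {"dx":3,"dy":-0.8,"dz":0,"wx":0,"wy":0,"wz":0}
    - {"dx":0,"dy":0,"dz":0,"wx":0,"wy":0,"wz":0}

```text
time_s: 28.48
ee_pos: [0.3552, -0.3623, 0.2595]
tcp_rot: [[-0.968, 0.252, -0.008], [0.252, 0.968, 0.004], [0.008, 0.002, -1.0]]
force: [-5.4, 1.1, 3.6]
width: 0.0003
gripper_force: 2.5
```

Call:
servo_tool:
  series:
    - {"dx":-10,"dy":2.5,"dz":0,"wx":0,"wy":0,"wz":0}
    - {"dx":-20,"dy":5,"dz":0,"wx":0,"wy":0,"wz":0}
    - {"dx":0,"dy":0,"dz":30,"wx":0,"wy":0,"wz":0}
    - {"dx":0,"dy":0,"dz":30,"wx":0,"wy":0,"wz":0}
    - {"dx":0,"dy":0,"dz":20,"wx":0,"wy":0,"wz":0}
    - {"dx":12,"dy":-3,"dz":20,"wx":0,"wy":0,"wz":0}
    - {"dx":0,"dy":0,"dz":0,"wx":0,"wy":0,"wz":0}
    - {"dx":0,"dy":0,"dz":0,"wx":0,"wy":0,"wz":0}
    - {"dx":0,"dy":0,"dz":0,"wx":0,"wy":0,"wz":0}

```text
time_s: 29.23
ee_pos: [0.3383, -0.3574, 0.3594]
tcp_rot: [[-0.968, 0.251, -0.004], [0.251, 0.968, 0.003], [0.004, 0.002, -1.0]]
force: [-0.3, 0.6, -0.5]
width: 0.0001
gripper_force: 0.0
```

```bash
python3 s.py; python3 n.py; python3 -c "
from m import *
measure(grab('wrist'),.4157,-.3775)"
```

```text
29.23 p [ 0.3383 -0.3574  0.3594] q [-18.   15.1  68.  117.5 -16.5  58.  133.7] ty 75.49 z [-0.004  0.003 -1.   ] F [-0.3  0.6 -0.5] T [ 0.031 -0.029  0.023] w 0.0001 0.0
tcp t,n -0.0804 0.0002
-0.06 121 0.0001 z 0.0952
-0.05 121 0.0004 z 0.0957
back -0.05409594949648927
top 0 0
far side 38 0.049658300699425784Traceback (most recent call last):
  File "<string>", line 3, in <module>
    measure(grab('wrist'),.4157,-.3775)
    ~~~~~~~^^^^^^^^^^^^^^^^^^^^^^^^^^^^
  File "m.py", line 5, in measure
    (cx,cy),rad=cv2.minEnclosingCircle((onz(f,np.argwhere(m)[:,::-1],.1075)[:,:2]*1000).astype(np.float32)); print("top",np.median(q[:,2]),cx,cy,rad)
                                        ~~~^^^^^^^^^^^^^^^^^^^^^^^^^^^^^^^^
  File "h.py", line 16, in onz
    p=cv2.undistortPoints(np.array(uv,float).reshape(-1,1,2),f["K"],f["D"]).reshape(-1,2)
      ~~~~~~~~~~~~~~~~~~~^^^^^^^^^^^^^^^^^^^^^^^^^^^^^^^^^^^^^^^^^^^^^^^^^^
cv2.error: OpenCV(4.12.0) /io/opencv/modules/calib3d/src/undistort.dispatch.cpp:347: error: (-215:Assertion failed) CV_IS_MAT(_src) && CV_IS_MAT(_dst) && (_src->rows == 1 || _src->cols == 1) && (_dst->rows == 1 || _dst->cols == 1) && _src->cols + _src->rows - 1 == _dst->rows + _dst->cols - 1 && (CV_MAT_TYPE(_src->type) == CV_32FC2 || CV_MAT_TYPE(_src->type) == CV_64FC2) && (CV_MAT_TYPE(_dst->type) == CV_32FC2 || CV_MAT_TYPE(_dst->type) == CV_64FC2) in function 'cvUndistortPointsInternal'
```

```bash
python3 -c "
from cell import r
print(r.sign_off())"
```

```text
the job is handed in; nothing more can be done
None
```

Job handed in after about 29 s of robot time: the nut came up snug at about 0.75 N m, was backed off to the first slot in line with the hole, the pin was pushed through until its nose stood about 27 mm past the crown, and the arm was withdrawn. I did not re-check the washer's punch mark, and I took no picture of the jar and marker after lifting the pin.

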